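# Restock the candle shelf and close the returns carton

### The arm

A 6-joint arm with a two-finger parallel gripper is mounted at the origin on the work surface. World frame = base frame: x ahead of the robot, y to its left, z up, the work surface at z = 0. Lengths are in m, angles in rad, forces in N, time in s.
With the tool pointing down it reaches from about 0.35 to 0.975 m from the base axis. Payload 7.1 kg.
Tool frame: the origin (TCP) lies midway between the tips of the shut fingers; the grasp point (between the pads) lies 19 mm behind it; y points along the fingers, z is the direction in which the jaws open and shut, and the axes are right-handed (so a half turn about y gives the same grasp; the last joint's range is limited). The gripper opens to 88 mm and grips with 3 to 60 N. Pads are 20 mm wide; open, the fingers measure 115 mm over their backs; the gripper's body (75 mm by 178 mm) begins 61 mm behind the grasp point.
Start: joints at [-1.218, 0.423, 1.63, -0, 1.089, -0.019], TCP at [0.227, -0.582, 0.185] pointing down, gripper open.
Joint ranges: [-3, 3], [-0.9, 2.11], [0.09, 2.58], [-1.31, 4.45], [0.11, 2.69], [-2.54, 2.54]. Speed limits (rad/s): [2.39, 2.39, 3.01, 3.14, 3.14, 3.14].

### API

Orientations are given as a unit quaternion [w, x, y, z].
In Python, from plant import get_obs, capture, camera_info, finish_job gives the robot as it stands.
- The arm moves only by the shell command python3 -m jog 'ROWS' [FORCE]. ROWS is JSON, a list that holds one entry, the list of rows, each a list of 7 numbers: the closure, from -1 (fully open) to 1 (shut), then the shift along the tool's x, y, z in m, then the turn, a rotation vector about the tool's x, y, z in rad. In form: [[[fingers, x, y, z, rx, ry, rz], ...]]. A call has 1 to 20 rows; each row is the pose to reach, as a shift and turn from the pose commanded when the call began, along the tool's axes at that moment; what a row does not reach only later rows make up. A row lasts 1/12 s, in which the tool goes at most 41.7 mm and 7.16 degrees, less where a joint would pass 70% of its speed; a pose out of reach is approached as far as the arm can. A call with a gripper value outside its range is refused whole. The fingers move at their own pace and stop on an object; FORCE is the grip in N (left out, the last holds). Time passes only in rows, so rows that repeat a pose let the fingers close. It gives the time, the measured TCP pose, the force and the opening at its end, in the units of the state.
- get_obs(): the state, without advancing time (a new reading comes with each control period).
- capture(name): name is "scene" or "top" or "wrist"; returns the picture (400x640x3 uint8, red, green, blue); there is no depth.
- camera_info(name): a dict with "K" (3x3 intrinsics, pixels), "R" (3x3) and "t" (3): a world point X has camera coordinates R X + t; the wrist camera has in their place "tool_from_camera" (4x4, takes a point from camera to tool coordinates, whose origin is the TCP and whose axes are the tool frame's). Camera axes: x right, y down, z forward; pixel columns grow to the right and rows downward; lengths in m; the calibration is good to about 2 mm. A picture is of the moment at which its call begins: read the wrist's pose just before it. camera_info takes no time and is no camera call.
- finish_job(): hands the job in, once; it reports no verdict.
The state is a dict: "time_s": time; "qpos": joint angles; "joint_velocities": joint speeds; "joint_efforts": joint torques, N m; "position": TCP position; "ee_rot": TCP orientation; "contact_force": force on the tool from outside, world axes, zero at the start; "ft_torque": the same for the moment, N m; "opening": opening from 0.0 (shut) to 1.0 (fully open).
Only numpy, scipy, OpenCV 4.12 (cv2) and the standard library are available. Lean on these libraries where they do the work, as an engineer would, in place of code of your own. Each camera call takes 0.05 s, during which the arm holds its last target.

### The job

Take the dark leftover candle off the shelf and put it into the carton; only once it is in there, close the carton: both short flaps first, with the long ones still open, then both long flaps, all pressed level. Stand every lime and blue candle from the counter upright in the shelf tray with its own colour of end panel, in one neat row side by side that starts close against the coloured panel, with no gap as wide as a thumb (keep gaps under about 15 mm). Leave the other things on the counter alone.

Things in the scene. Friction and masses are not known exactly. Their poses are not given: they have to be found in the camera images.
- shelf: low wooden display shelf fixed to the counter, 230 (x) x 270 (y) mm, flat board whose top is 60 mm above the origin. Origin at counter level under its centre. It may stand on the left or on the right half of the counter, the carton on the other. Two shallow dark trays lie on it, one in front of the other, 100 mm apart (either may be in front)
- tray_lime: dark grey shallow display tray fixed on the shelf, with a lime green end panel; outside 82 (x) x 216 (y) mm, floor 3 mm thick, lips 12 mm high and 3 mm thick on the other three sides; inner width 76 mm, inner length 207 mm. Origin under its centre (on the shelf board); long axis y, the coloured panel (6 mm thick, 55 mm high) stands at the +y end
- tray_lime_start (a point): point on the inner floor of the lime green tray at the foot of its coloured end panel's inner face, in the middle of the tray's width; axes as the tray's: the row runs from here along -y
- tray_blue: dark grey shallow display tray fixed on the shelf, with a blue end panel; outside 82 (x) x 216 (y) mm, floor 3 mm thick, lips 12 mm high and 3 mm thick on the other three sides; inner width 76 mm, inner length 207 mm. Origin under its centre (on the shelf board); long axis y, the coloured panel (6 mm thick, 55 mm high) stands at the +y end
- tray_blue_start (a point): point on the inner floor of the blue tray at the foot of its coloured end panel's inner face, in the middle of the tray's width; axes as the tray's: the row runs from here along -y
- lime1: lime green pillar candle, 56 mm diameter, 70 mm high (a thin 8 mm wick on top, seen only), 120 to 195 g; origin at the centre of its underside, z its axis. Starts standing on the counter; may be absent
- lime2: lime green pillar candle, 56 mm diameter, 70 mm high (a thin 8 mm wick on top, seen only), 120 to 195 g; origin at the centre of its underside, z its axis. Starts standing on the counter; may be absent
- lime3: lime green pillar candle, 56 mm diameter, 70 mm high (a thin 8 mm wick on top, seen only), 120 to 195 g; origin at the centre of its underside, z its axis. Starts standing on the counter; may be absent
- blue1: blue pillar candle, 56 mm diameter, 70 mm high (a thin 8 mm wick on top, seen only), 120 to 195 g; origin at the centre of its underside, z its axis. Starts standing on the counter; may be absent
- blue2: blue pillar candle, 56 mm diameter, 70 mm high (a thin 8 mm wick on top, seen only), 120 to 195 g; origin at the centre of its underside, z its axis. Starts standing on the counter; may be absent
- leftover: dark grey-purple leftover pillar candle, 56 mm diameter, 65 mm high, 120 to 195 g; origin at the centre of its underside, z its axis. Starts standing in one of the two trays
- carton: brown cardboard carton fixed to the counter, open on top, outside 160 (x) x 200 (y) mm, 85 mm high to the rim, walls and floor 4 mm thick; origin at counter level under its centre. Short flaps are hinged on its two short sides (the +y and -y rims), long flaps on its two long sides (the -x and +x rims)
- flap_left (a joint): short flap of the carton: rigid card panel 3 mm thick, 154 mm along its hinge, 76 mm from hinge to free edge; hinge on the +y rim, 100 mm from the carton's centre and 85 mm up. Hinge angle in rad: 0 = folded shut (level over the opening), 1.57 = standing upright, 2.3 = furthest open, leaning outward. Starts at 1.70 to 1.95. Stiff by friction (about 0.025 N m): stays where it is left, under 1 N pushes it; it rests on a hard stop at 0
- flap_right (a joint): short flap of the carton: rigid card panel 3 mm thick, 154 mm along its hinge, 76 mm from hinge to free edge; hinge on the -y rim, 100 mm from the carton's centre and 85 mm up. Hinge angle in rad: 0 = folded shut (level over the opening), 1.57 = standing upright, 2.3 = furthest open, leaning outward. Starts at 1.70 to 1.95. Stiff by friction (about 0.025 N m): stays where it is left, under 1 N pushes it; it rests on a hard stop at 0
- flap_near (a joint): long flap of the carton: rigid card panel 3 mm thick, 200 mm along its hinge, 76 mm from hinge to free edge; hinge on the -x rim, 80 mm from the carton's centre and 88 mm up. Hinge angle in rad: 0 = folded shut (level over the opening), 1.57 = standing upright, 2.3 = furthest open, leaning outward. Starts at 1.70 to 1.95. Stiff by friction (about 0.025 N m): stays where it is left, under 1 N pushes it; it rests on a hard stop at 0
- flap_far (a joint): long flap of the carton: rigid card panel 3 mm thick, 200 mm along its hinge, 76 mm from hinge to free edge; hinge on the +x rim, 80 mm from the carton's centre and 88 mm up. Hinge angle in rad: 0 = folded shut (level over the opening), 1.57 = standing upright, 2.3 = furthest open, leaning outward. Starts at 1.70 to 1.95. Stiff by friction (about 0.025 N m): stays where it is left, under 1 N pushes it; it rests on a hard stop at 0
- tin: tea-light tin, 60 mm diameter, 20 mm high, standing among the candles; a bystander, origin on its underside
- jar: amber glass jar, 70 mm diameter, 85 mm high; a bystander, origin on its underside
- tape_gun: red packing-tape dispenser, 180 mm long, 70 mm high; a bystander, origin on its underside
- price_gun: blue and white price gun, 180 mm long; a bystander, origin on its underside
- gift_box: lilac gift box 80 x 60 x 45 mm; a bystander, origin on its underside
- wick_trimmer: black wick trimmer lying flat, 155 mm long, 10 mm high; a bystander, origin on its underside
There are look-alikes about, which are no part of the job. What is shaped like the blue2 but red is not meant. What is shaped like the lime1 but red is not meant.

How it is judged:
On the way, in this order (a step that is already met when the one before it is completed fails the run):
1. the leftover candle is in the carton and at rest (x of leftover in the frame of carton between -0.076 and 0.076 m and y of leftover in the frame of carton between -0.096 and 0.096 m and z of leftover in the frame of carton between -0.005 and 0.06 m and linear speed of leftover below 0.05 m/s), for 0.2 s.
2. both short flaps are folded shut while both long flaps are still open (value of joint each of flap_left, flap_right below 0.15 rad and value of joint each of flap_near, flap_far above 0.8 rad), for 0.2 s.
3. both long flaps are folded shut over the short ones (value of joint each of flap_left, flap_right, flap_near, flap_far below 0.15 rad), for 0.2 s.
At the end, for the whole second after the job is handed in: Leftover in the carton, all flaps within 0.15 rad of level; every lime and blue candle present upright (0.12 rad), at rest on the floor of its tray, within 14 mm of the middle line, under 20 mm from a neighbour of its colour if any; one per row under 20 mm from the coloured panel (all of step 3 and x of leftover in the frame of carton between -0.076 and 0.076 m and y of leftover in the frame of carton between -0.096 and 0.096 m and z of leftover in the frame of carton between -0.005 and 0.06 m and x of lime1 in the frame of tray_lime_start between -0.014 and 0.014 m and y of lime1 in the frame of tray_lime_start between -0.205 and 0 m and z of lime1 in the frame of tray_lime_start between -0.006 and 0.006 m and angle between each of lime1, lime2, lime3, blue1, blue2's own z axis and vertical below 0.12 rad and linear speed of each of lime1, lime2, lime3, blue1, blue2 below 0.03 m/s and (horizontal distance between lime1 and lime2 below 0.076 m or horizontal distance between lime1 and lime3 below 0.076 m) and x of lime2 in the frame of tray_lime_start between -0.014 and 0.014 m and y of lime2 in the frame of tray_lime_start between -0.205 and 0 m and z of lime2 in the frame of tray_lime_start between -0.006 and 0.006 m and (horizontal distance between lime2 and lime1 below 0.076 m or horizontal distance between lime2 and lime3 below 0.076 m) and x of lime3 in the frame of tray_lime_start between -0.014 and 0.014 m and y of lime3 in the frame of tray_lime_start between -0.205 and 0 m and z of lime3 in the frame of tray_lime_start between -0.006 and 0.006 m and (horizontal distance between lime3 and lime1 below 0.076 m or horizontal distance between lime3 and lime2 below 0.076 m) and y of any of lime1, lime2, lime3 in the frame of tray_lime_start above -0.048 m and x of blue1 in the frame of tray_blue_start between -0.014 and 0.014 m and y of blue1 in the frame of tray_blue_start between -0.205 and 0 m and z of blue1 in the frame of tray_blue_start between -0.006 and 0.006 m and x of blue2 in the frame of tray_blue_start between -0.014 and 0.014 m and y of blue2 in the frame of tray_blue_start between -0.205 and 0 m and z of blue2 in the frame of tray_blue_start between -0.006 and 0.006 m and horizontal distance between blue1 and blue2 below 0.076 m and y of any of blue1, blue2 in the frame of tray_blue_start above -0.048 m); the robot touches nothing.
It fails at once if a bystander is pushed more than 50 mm away (distance of any of tin, jar, tape_gun, price_gun, gift_box, wick_trimmer from where it was at the start of the episode above 0.05 m).
It fails at once if a bystander is tipped over (angle between any of tin, jar, tape_gun, price_gun, gift_box, wick_trimmer's own z axis and vertical above 0.6 rad).
Of lime1, lime2, lime3 only 2 to 3 are there at a start; the rules pass over those that are not, and their reading is None.
Of blue1, blue2 only 1 to 2 are there at a start; the rules pass over those that are not, and their reading is None.
At some moment in a run one of lime1, lime2, lime3, blue1, blue2 may be knocked a few centimetres aside while the robot is not near it.
It also fails if it takes over 210 s, if anything falls off the work surface, if the arm or the gripper's body presses on something with over 40 N, if the wrist force passes 120 N, or if a joint passes its speed limit or range.

## Working session

There is one attempt and no reset: what is moved stays moved. The work goes in short steps, Python scripts to look and compute and a shell command to move; the robot and the scene stay as the last step left them, time stands still between calls to the robot, and variables do not carry over. Pictures are saved under pics/ and viewed, and the job is handed in when it is done.

```bash
mkdir -p pics; ls
python3 - <<'E'
from plant import *
import cv2,numpy as np
print(get_obs())
for n in ["scene","top"]:
    im=capture(n); cv2.imwrite(f"pics/{n}0.png",im[:,:,::-1]); np.save(f"pics/{n}0.npy",im)
    print(n,camera_info(n))
print(camera_info("wrist"))
E
```

```text
pics
{'time_s': 0.0, 'qpos': array([-1.21799229e+00,  4.23831409e-01,  1.63069498e+00, -1.07894553e-05,
        1.08859825e+00, -1.90346777e-02]), 'joint_velocities': array([ 0.00082043,  0.00035049,  0.00134185, -0.0005583 , -0.00061429,
        0.00053331]), 'joint_efforts': array([-1.01081496e-03, -5.44636452e+01, -2.73661959e+01,  6.44679763e-02,
        2.27748096e-02, -1.36461913e-04]), 'position': array([ 0.22686749, -0.58170692,  0.18430568]), 'ee_rot': array([ 0.13061718, -0.13080378,  0.69545403, -0.69438693]), 'contact_force': array([ 0.92454011,  0.22465357, -0.26545566]), 'ft_torque': array([ 0.00096768, -0.01380255,  0.03630604]), 'opening': 1.0010520093311919}
scene {'K': array([[503.70750862,   0.        , 312.45076074],
       [  0.        , 503.70750862, 206.86529364],
       [  0.        ,   0.        ,   1.        ]]), 'R': array([[-0.73654922,  0.6763565 ,  0.00609332],
       [ 0.46611317,  0.51408204, -0.72004039],
       [-0.49013647, -0.52750501, -0.6939054 ]]), 't': array([ 0.4026354 , -0.21708189,  1.54845445])}
top {'K': array([[392.90225256,   0.        , 322.06613142],
       [  0.        , 392.90225256, 203.29024778],
       [  0.        ,   0.        ,   1.        ]]), 'R': array([[-0.01970609, -0.99980436,  0.00170371],
       [-0.99087733,  0.01930286, -0.13337731],
       [ 0.13331833, -0.00431651, -0.99106387]]), 't': array([0.00759589, 0.56883521, 1.1314151 ])}
{'K': array([[287.29917961,   0.        , 319.46929016],
       [  0.        , 287.29917961, 193.20913174],
       [  0.        ,   0.        ,   1.        ]]), 'tool_from_camera': array([[ 1.32076339e-04,  9.69881763e-01,  2.43576165e-01,
        -6.68947702e-02],
       [-1.33624620e-05, -2.43576166e-01,  9.69881772e-01,
        -2.02111630e-01],
       [ 9.99999991e-01, -1.31353211e-04, -1.92106400e-05,
        -4.96500476e-04],
       [ 0.00000000e+00,  0.00000000e+00,  0.00000000e+00,
         1.00000000e+00]])}
```

View pics/scene0.png

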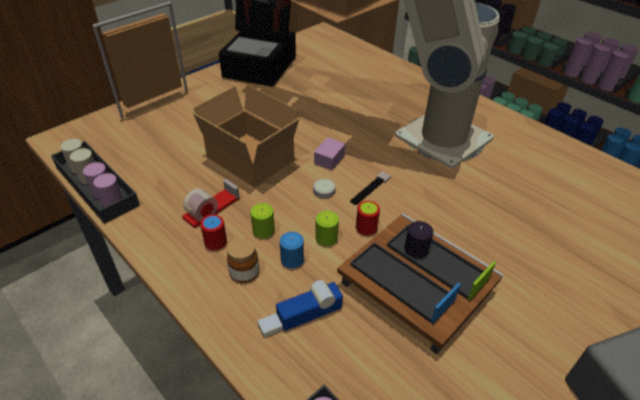

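View pics/top0.png

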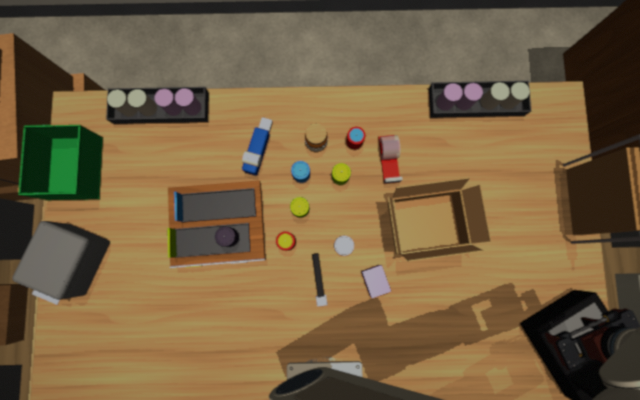

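```bash
cat > h.py <<'E'
from plant import *
import cv2,numpy as np
from scipy.spatial.transform import Rotation as Ro
def pose():
    o=get_obs(); q=np.array(o["ee_rot"]); return np.array(o["position"]),Ro.from_quat(q[[1,2,3,0]]).as_matrix(),o
def cam(n):
    c=camera_info(n)
    if n=="wrist":
        p,R,_=pose(); T=c["tool_from_camera"]; Rw=R@T[:3,:3]; tw=R@T[:3,3]+p
        return c["K"],Rw.T,-Rw.T@tw
    return c["K"],c["R"],c["t"]
def ray(c,uv,z):
    K,R,t=c; d=R.T@np.linalg.inv(K)@np.array([uv[0],uv[1],1.]); o=-R.T@t
    return o+d*(z-o[2])/d[2]
def proj(c,X):
    K,R,t=c; q=K@(R@np.array(X)+t); return q[:2]/q[2]
def blobs(im,lo,hi,amin=30):
    hsv=cv2.cvtColor(im,cv2.COLOR_RGB2HSV); m=cv2.inRange(hsv,np.array(lo),np.array(hi))
    m=cv2.morphologyEx(m,cv2.MORPH_OPEN,np.ones((3,3)))
    n,l,s,ce=cv2.connectedComponentsWithStats(m)
    return [(ce[i].round(1),s[i]) for i in range(1,n) if s[i,4]>=amin],l
def shot(n,tag):
    c=cam(n); im=capture(n); cv2.imwrite(f"pics/{tag}.png",im[:,:,::-1]); np.save(f"pics/{tag}.npy",im); return im,c
def go(target,yaw=None,tool=None):
    """shift (tool axes) and rotvec to reach world target; tool: desired R"""
    p,R,_=pose()
    print("shift",np.round(R.T@(np.array(target)-p),4))
    if yaw is not None: tool=Rdown(yaw)
    if tool is not None: print("rot",np.round(Ro.from_matrix(R.T@tool).as_rotvec(),4))
def Rdown(yaw):
    # fingers down, jaw (tool z) along horizontal direction yaw
    y=np.array([0,0,-1.]); z=np.array([np.cos(yaw),np.sin(yaw),0]); x=np.cross(y,z); return np.stack([x,y,z],1)
E
python3 - <<'E'
from h import *
p,R,o=pose(); print(R.round(3))
for n in ["top","scene"]:
    im=np.load(f"pics/{n}0.npy"); c=cam(n); print(n)
    for nm,lo,hi in [("lime",(28,120,80),(45,255,255)),("blue",(95,120,80),(118,255,255)),("dark",(120,20,10),(175,255,90))]:
        for ce,s in blobs(im,lo,hi,25)[0]: print(nm,ce,s, ray(c,ce,.07).round(3))
im=cv2.imread("pics/top0.png"); cv2.imwrite("pics/topcrop1.png",cv2.resize(im[170:280,150:280],None,fx=6,fy=5,interpolation=2)); 
cv2.imwrite("pics/topcrop2.png",cv2.resize(im[110:310,220:500],None,fx=2.8,fy=2.8,interpolation=2));
E
```

```text
[[-0.932 -0.     0.363]
 [-0.363  0.001 -0.932]
 [-0.    -1.    -0.001]]
top
lime [340.9 172.2] [332 163  19  19 286] [ 0.655 -0.06   0.07 ]
lime [299.2 206.2] [290 197  19  20 308] [0.557 0.063 0.07 ]
lime [168.  232.5] [167 228   3  10  30] [0.489 0.439 0.07 ]
lime [284.7 240.4] [279 235  12  12 118] [0.46  0.105 0.07 ]
blue [257.9 140.6] [249 128  19  26 333] [0.755 0.183 0.07 ]
blue [356.  134.5] [351 130  11  10  98] [ 0.768 -0.108  0.07 ]
blue [300.1 170.4] [292 162  17  18 253] [0.663 0.059 0.07 ]
blue [249.2 168. ] [243 164  14   9  93] [0.673 0.208 0.07 ]
dark [453.4 102.9] [436  92  40  19 417] [ 0.861 -0.403  0.07 ]
dark [183.3 108.1] [162  97  40  19 411] [0.86  0.406 0.07 ]
dark [225.9 236.2] [215 226  23  21 388] [0.475 0.274 0.07 ]
scene
lime [261.4 211.4] [250 203  24  18 333] [ 0.661 -0.057  0.07 ]
lime [368.3 207.6] [361 203  16  10 131] [0.461 0.106 0.07 ]
lime [326.9 219.1] [316 210  23  19 343] [0.562 0.067 0.07 ]
lime [483.7 273.3] [473 262  22  23 129] [0.427 0.409 0.07 ]
blue [615.3 139. ] [609 136  14   7  69] [-0.263  0.385  0.07 ]
blue [632.5 146.8] [626 143  14   8  70] [-0.262  0.433  0.07 ]
blue [211.6 222. ] [204 217  16  11 135] [ 0.769 -0.108  0.07 ]
blue [291.1 241.4] [280 233  23  18 336] [0.671 0.064 0.07 ]
blue [335.  290.6] [329 283  13  16 118] [0.693 0.228 0.07 ]
blue [447.3 295.8] [436 283  24  26 134] [0.532 0.392 0.07 ]
blue [296.9 305.3] [277 292  42  28 671] [0.775 0.202 0.07 ]
dark [503.3  10.3] [496   3  16  16  80] [-0.802 -0.316  0.07 ]
dark [599.8  61. ] [ 564   32   74   59 2705] [-0.678  0.146  0.07 ]
dark [487.9  86.4] [481  77  14  20 218] [-0.24  -0.019  0.07 ]
dark [328.5 159.6] [315 149  29  20 285] [ 0.404 -0.092  0.07 ]
dark [104.8 192.7] [ 87 177  35  30 550] [ 0.907 -0.371  0.07 ]
dark [419.  235.9] [406 222  26  35 510] [0.444 0.247 0.07 ]
dark [421.4 254.2] [419 252   6   6  30] [0.483 0.286 0.07 ]
```

View pics/topcrop1.png

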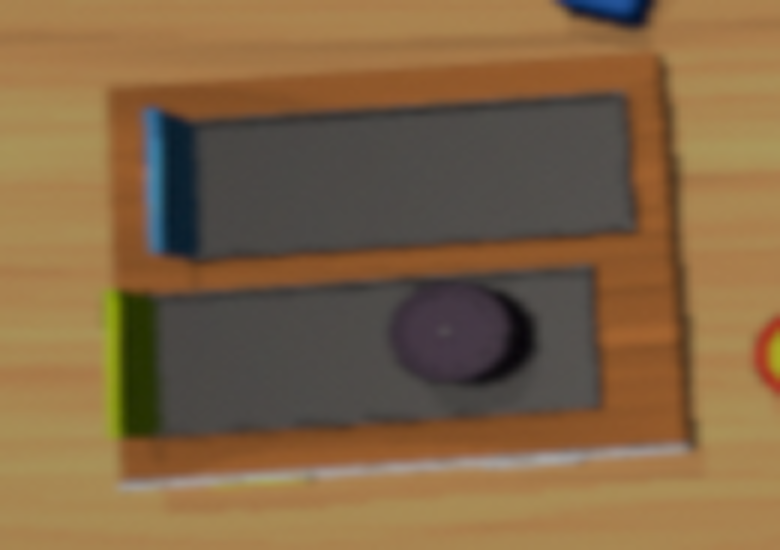

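View pics/topcrop2.png

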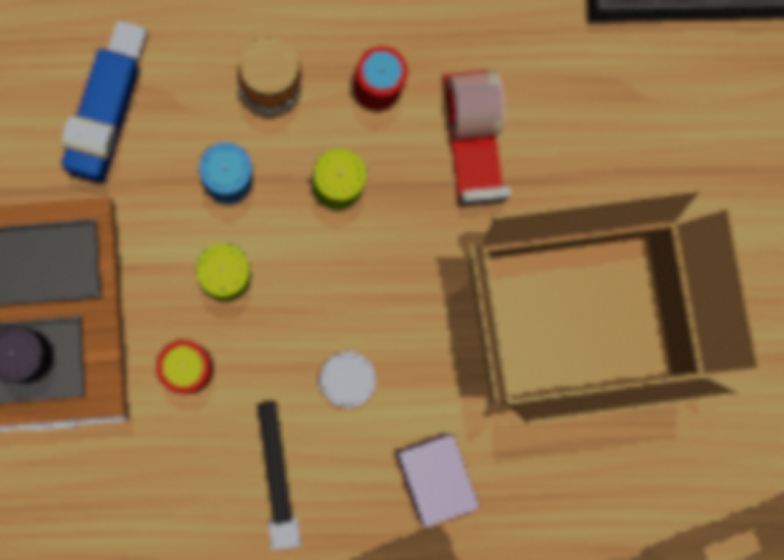

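Run:
```python
from h import *
go([.227,-.582,.36]); go([.5,.1,.36],yaw=.06)
c=cam("top")
sh=lambda u,v:(150+u/6-.4,170+v/5-.4)
for u,v in [(108,88),(658,55),(690,447),(120,485)]: print("shelf",ray(c,sh(u,v),.06).round(3))
for u,v in [(627,95),(637,230),(595,267),(600,408)]: print("tray -y end",ray(c,sh(u,v),.072).round(3))
for u,v in [(197,122),(195,258),(158,298),(160,435)]: print("tray start",ray(c,sh(u,v),.063).round(3))
```

```text
shift [-0.     -0.1756  0.    ]
shift [-0.5021 -0.1749 -0.5362]
rot [ 1.1000e-03 -1.2591e+00 -9.0000e-04]
shelf [0.622 0.449 0.06 ]
shelf [0.637 0.18  0.06 ]
shelf [0.408 0.164 0.06 ]
shelf [0.392 0.436 0.06 ]
tray -y end [0.611 0.193 0.072]
tray -y end [0.532 0.188 0.072]
tray -y end [0.511 0.208 0.072]
tray -y end [0.431 0.205 0.072]
tray start [0.601 0.404 0.063]
tray start [0.521 0.402 0.063]
tray start [0.498 0.42  0.063]
tray start [0.42  0.416 0.063]
```

```bash
python3 -m jog '[[[-1,0,-0.175,0,0,0,0],[-1,0,-0.175,0,0,0,0],[-1,0,-0.175,0,0,0,0],[-1,0,-0.175,0,0,0,0],[-1,-0.502,-0.175,-0.536,0,-1.26,0],[-1,-0.502,-0.175,-0.536,0,-1.26,0],[-1,-0.502,-0.175,-0.536,0,-1.26,0],[-1,-0.502,-0.175,-0.536,0,-1.26,0],[-1,-0.502,-0.175,-0.536,0,-1.26,0],[-1,-0.502,-0.175,-0.536,0,-1.26,0],[-1,-0.502,-0.175,-0.536,0,-1.26,0],[-1,-0.502,-0.175,-0.536,0,-1.26,0],[-1,-0.502,-0.175,-0.536,0,-1.26,0],[-1,-0.502,-0.175,-0.536,0,-1.26,0],[-1,-0.502,-0.175,-0.536,0,-1.26,0],[-1,-0.502,-0.175,-0.536,0,-1.26,0],[-1,-0.502,-0.175,-0.536,0,-1.26,0],[-1,-0.502,-0.175,-0.536,0,-1.26,0],[-1,-0.502,-0.175,-0.536,0,-1.26,0],[-1,-0.502,-0.175,-0.536,0,-1.26,0]]]'
```

```text
time_s: 1.77
position: [0.4749, 0.0388, 0.3592]
ee_rot: [-0.515, 0.515, -0.484, 0.484]
contact_force: [1.4, -1.3, 0.4]
opening: 0.997
```

Run:
```python
from h import *
p,R,o=pose(); print(p.round(3),np.arctan2(R[1,2],R[0,2]).round(3),np.abs(o["joint_velocities"]).max())
im,c=shot("wrist","w1"); np.save("pics/w1c.npy",np.concatenate([c[1],c[2][:,None]],1))
```

```text
[0.475 0.039 0.359] 0.061 0.9812107199466253
```

View pics/w1.png

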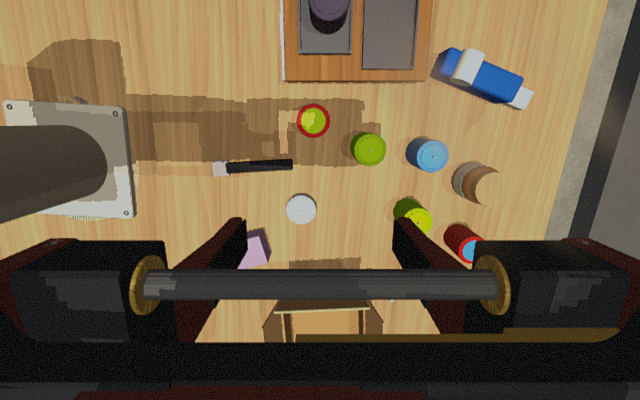

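Run:
```python
from h import *
go([.473,.2,.30],yaw=.055)
```

```text
shift [-0.1552  0.0598  0.0057]
rot [-0.0015  0.0095 -0.0037]
```

```bash
python3 -m jog '[[[-1,-0.145,0.06,0.005,0,0,0],[-1,-0.145,0.06,0.005,0,0,0],[-1,-0.145,0.06,0.005,0,0,0],[-1,-0.145,0.06,0.005,0,0,0],[-1,-0.145,0.06,0.005,0,0,0],[-1,-0.145,0.06,0.005,0,0,0],[-1,-0.145,0.06,0.005,0,0,0],[-1,-0.145,0.06,0.005,0,0,0]]]'
python3 - <<'E'
from h import *
p,R,o=pose(); print(p.round(3),np.arctan2(R[1,2],R[0,2]).round(3),np.abs(o["joint_velocities"]).max())
im,c=shot("wrist","w2"); np.save("pics/w2c.npy",np.concatenate([c[1],c[2][:,None]],1))
E
```

```text
time_s: 2.48
position: [0.4714, 0.1807, 0.2998]
ee_rot: [0.515, -0.515, 0.485, -0.485]
contact_force: [-0.7, -0.3, 1.3]
opening: 0.999
[0.471 0.181 0.3  ] 0.06 0.008992098179401779
```

View pics/w2.png

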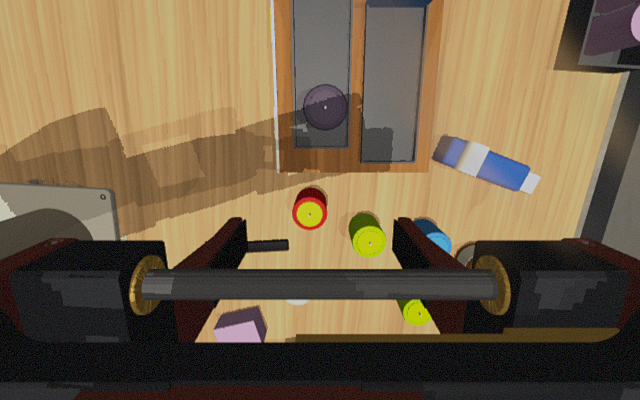

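Run:
```python
from h import *
M=np.load("pics/w2c.npy"); c=(camera_info("wrist")["K"],M[:,:3],M[:,3])
print("left",ray(c,(325,106),.128)); print("limeB",ray(c,(369.5,242),.07)); print("limeA",ray(c,(417,313),.07))
for uv in [(295,147),(348,147),(362,162),(415,162),(351,20),(365,20)]: print(uv,ray(c,uv,.072).round(4))
ct=cam("top")
print("top left",ray(ct,(225.2,236),.128))
M=np.load("pics/w1c.npy"); c=(camera_info("wrist")["K"],M[:,:3],M[:,3])
print("w1 (moving)", [ray(c,u,.07).round(3) for u in [(369,149),(432,156),(417,222)]])
im=cv2.imread("pics/w2.png"); cv2.imwrite("pics/w2z.png",cv2.resize(im[0:200,250:450],None,fx=3.5,fy=3))
```

```text
left [0.47394897 0.26603313 0.128     ]
limeB [0.56053188 0.06256407 0.07      ]
limeA [ 0.65630729 -0.06456414  0.07      ]
(295, 147) [0.4343 0.208  0.072 ]
(348, 147) [0.5127 0.2127 0.072 ]
(362, 162) [0.5356 0.1917 0.072 ]
(415, 162) [0.6151 0.1964 0.072 ]
(351, 20) [0.5026 0.3811 0.072 ]
(365, 20) [0.5213 0.3822 0.072 ]
top left [0.4723393  0.26146787 0.128     ]
w1 (moving) [array([0.558, 0.065, 0.07 ]), array([0.667, 0.059, 0.07 ]), array([ 0.659, -0.061,  0.07 ])]
```

View pics/w2z.png

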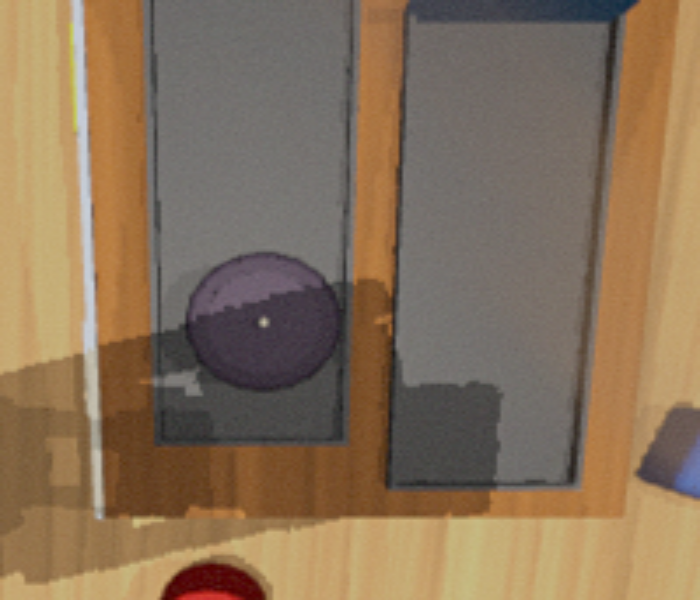

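Run:
```python
from h import *
go([.474,.265,.2],yaw=.06); go([.474,.265,.087],yaw=.06)
```

```text
shift [-0.0841  0.1     0.0075]
rot [-0.001  -0.0005 -0.0001]
shift [-0.0841  0.213   0.0073]
rot [-0.001  -0.0005 -0.0001]
```

```bash
python3 -m jog '[[[-1,-0.084,0.1,0.007,0,0,0],[-1,-0.084,0.1,0.007,0,0,0],[-1,-0.084,0.1,0.007,0,0,0],[-1,-0.084,0.1,0.007,0,0,0],[-1,-0.084,0.212,0.007,0,0,0],[-1,-0.084,0.212,0.007,0,0,0],[-1,-0.084,0.212,0.007,0,0,0],[-1,-0.084,0.212,0.007,0,0,0],[1,-0.084,0.212,0.007,0,0,0],[1,-0.084,0.212,0.007,0,0,0],[1,-0.084,0.212,0.007,0,0,0],[1,-0.084,0.212,0.007,0,0,0],[1,-0.084,0.212,0.007,0,0,0],[1,-0.084,0.212,0.007,0,0,0],[1,-0.084,0.212,0.007,0,0,0],[1,-0.084,0.212,0.007,0,0,0]]]' 25
```

```text
time_s: 3.87
position: [0.4736, 0.2664, 0.0887]
ee_rot: [0.516, -0.514, 0.484, -0.485]
contact_force: [-1.7, -0.5, 7.7]
opening: 0.621
```

```bash
python3 -m jog '[[[1,0,-0.24,0,0,0,0],[1,0,-0.24,0,0,0,0],[1,0,-0.24,0,0,0,0],[1,0,-0.24,0,0,0,0],[1,0,-0.24,0,0,0,0],[1,0,-0.24,0,0,0,0],[1,0,-0.24,0,0,0,0]]]'
python3 - <<'E'
from h import *
im,_=shot("top","top1")
cv2.imwrite("pics/t1z.png",cv2.resize(im[170:270,370:500,::-1],None,fx=6,fy=6,interpolation=cv2.INTER_CUBIC))
im,_=shot("scene","scene1")
cv2.imwrite("pics/s1z.png",cv2.resize(im[80:190,185:310,::-1],None,fx=5,fy=5,interpolation=cv2.INTER_CUBIC))
E
```

```text
time_s: 4.45
position: [0.4759, 0.2676, 0.3352]
ee_rot: [0.519, -0.511, 0.483, -0.486]
contact_force: [1.5, 0.3, -1.0]
opening: 0.616
```

View pics/t1z.png

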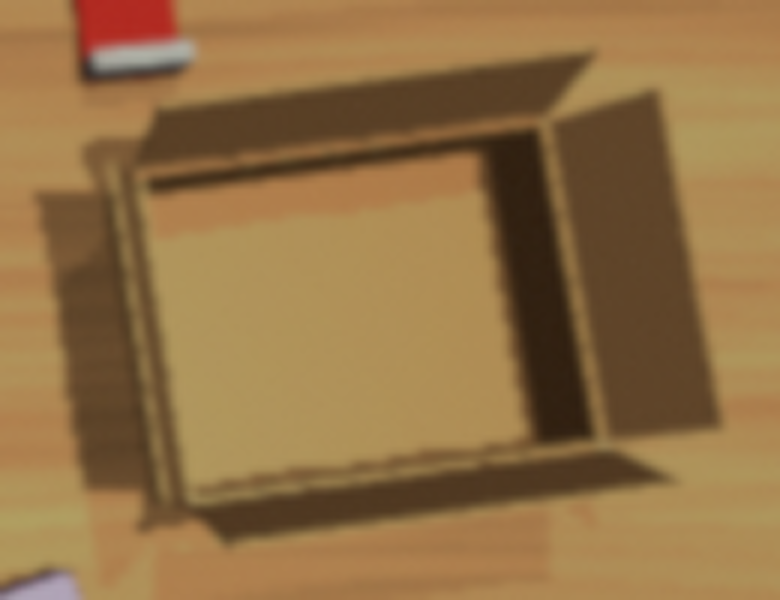

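View pics/s1z.png

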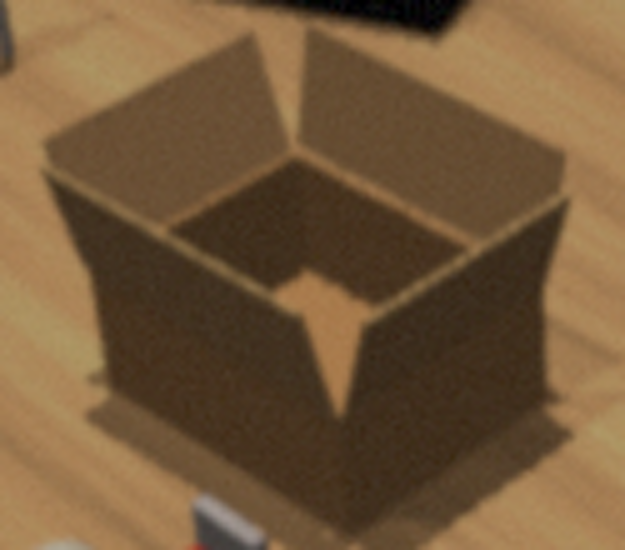

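View pics/scene1.png

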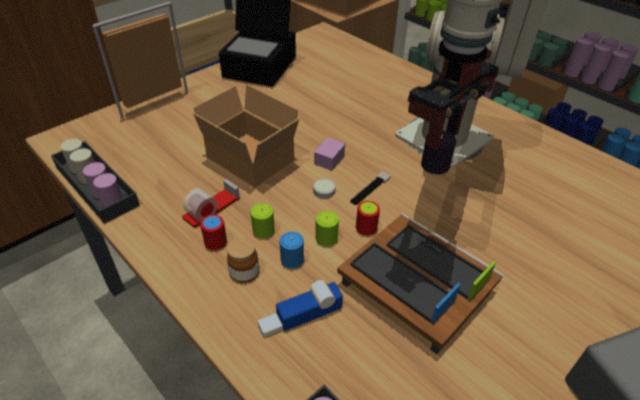

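Run:
```python
from h import *
c=cam("top"); f=lambda u,v:(370+u/6-.4,170+v/6-.4)
P={}
for n,u,v,z in [("-y+x",545,124,.085),("-y-x",604,440,.085),("+y+x",143,180,.085),("+y-x",190,503,.085),
  ("fr tip +x",660,90,.155),("fr tip -x",720,427,.155),("fl tip+x",108,165,.155),("fl tip-x",160,515,.155),("ff tip +y",158,107,.155),("ff tip -y",597,52,.155),("fn tip +y",228,545,.155),("fn tip -y",678,482,.155)]:
    P[n]=ray(c,f(u,v),z); print(n,P[n].round(3))
cs=camera_info("scene"); cs=cam("scene"); g=lambda u,v:(185+u/5-.4,80+v/5-.4)
# bottom corner visible at (350,535) z=0 ; +x+y corner
for u,v in [(350,537),(547,400),(108,388)]: print("bottom",ray(cs,g(u,v),0).round(3))
```

```text
-y+x [ 0.593 -0.401  0.085]
-y-x [ 0.442 -0.419  0.085]
+y+x [ 0.569 -0.208  0.085]
+y-x [ 0.416 -0.223  0.085]
fr tip +x [ 0.596 -0.429  0.155]
fr tip -x [ 0.445 -0.444  0.155]
fl tip+x [ 0.566 -0.179  0.155]
fl tip-x [ 0.411 -0.195  0.155]
ff tip +y [ 0.592 -0.203  0.155]
ff tip -y [ 0.614 -0.401  0.155]
fn tip +y [ 0.397 -0.225  0.155]
fn tip -y [ 0.421 -0.424  0.155]
bottom [ 0.574 -0.204  0.   ]
bottom [ 0.416 -0.222  0.   ]
bottom [ 0.598 -0.401  0.   ]
```

Run:
```python
from h import *
go([.506,-.312,.33],yaw=-1.456)
```

```text
shift [ 0.579  -0.0021 -0.0026]
rot [-1.2000e-03  1.5172e+00 -3.0000e-03]
```

```bash
python3 -m jog '[[[1,0.579,0,-0.003,0,1.517,0],[1,0.579,0,-0.003,0,1.517,0],[1,0.579,0,-0.003,0,1.517,0],[1,0.579,0,-0.003,0,1.517,0],[1,0.579,0,-0.003,0,1.517,0],[1,0.579,0,-0.003,0,1.517,0],[1,0.579,0,-0.003,0,1.517,0],[1,0.579,0,-0.003,0,1.517,0],[1,0.579,0,-0.003,0,1.517,0],[1,0.579,0,-0.003,0,1.517,0],[1,0.579,0,-0.003,0,1.517,0],[1,0.579,0,-0.003,0,1.517,0],[1,0.579,0,-0.003,0,1.517,0],[1,0.579,0,-0.003,0,1.517,0],[1,0.579,0,-0.003,0,1.517,0],[1,0.579,0,-0.003,0,1.517,0],[1,0.579,0,-0.003,0,1.517,0],[1,0.579,0,-0.003,0,1.517,0],[1,0.579,0,-0.003,0,1.517,0],[1,0.579,0,-0.003,0,1.517,0]]]'
python3 - <<'E'
from h import *
go([.506,-.312,.04],yaw=-1.456)
im,c=shot("top","top2")
cv2.imwrite("pics/t2z.png",cv2.resize(im[100:300,330:530,::-1],None,fx=3,fy=3,interpolation=cv2.INTER_CUBIC))
E
```

```text
time_s: 6.22
position: [0.5053, -0.311, 0.3273]
ee_rot: [0.041, -0.041, 0.706, -0.706]
contact_force: [0.0, -0.2, -1.5]
opening: 0.615
shift [-0.0006  0.2873  0.0011]
rot [0.0002 0.0017 0.0001]
```

View pics/t2z.png

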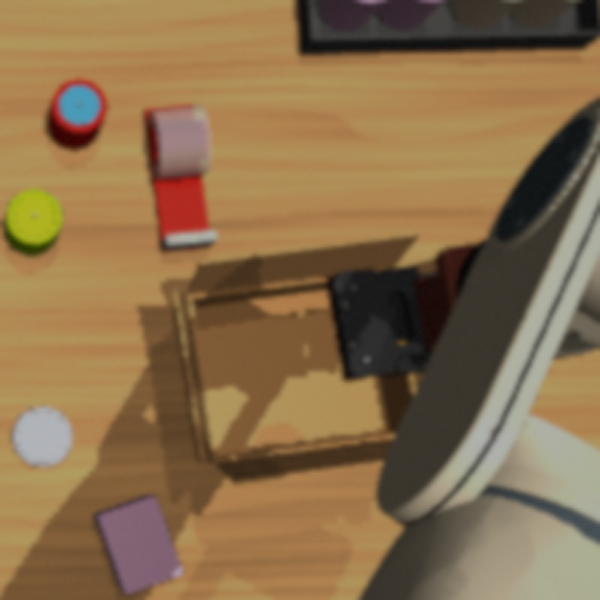

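```bash
python3 -m jog '[[[1,0,0.2,0,0,0,0],[1,0,0.2,0,0,0,0],[1,0,0.2,0,0,0,0],[1,0,0.2,0,0,0,0],[1,0,0.2,0,0,0,0],[1,0,0.2,0,0,0,0],[1,0,0.23,0,0,0,0],[1,0,0.26,0,0,0,0],[1,0,0.285,0,0,0,0],[1,0,0.292,0,0,0,0],[1,0,0.292,0,0,0,0],[1,0,0.292,0,0,0,0]]]'; python3 -m jog '[[[-1,0,0,0,0,0,0],[-1,0,0,0,0,0,0],[-1,0,0,0,0,0,0],[-1,0,0,0,0,0,0],[-1,0,0,0,0,0,0],[-1,0,0,0,0,0,0]]]'
```

```text
time_s: 7.27
position: [0.5065, -0.3128, 0.0372]
ee_rot: [-0.041, 0.04, -0.705, 0.706]
contact_force: [-0.1, -1.1, -1.9]
opening: 0.614
time_s: 7.77
position: [0.5053, -0.3123, 0.0357]
ee_rot: [-0.041, 0.04, -0.706, 0.706]
contact_force: [-0.0, 0.2, 0.5]
opening: 0.993
```

```bash
python3 -m jog '[[[-1,0,-0.25,0,0,0,0],[-1,0,-0.25,0,0,0,0],[-1,0,-0.25,0,0,0,0],[-1,0,-0.25,0,0,0,0],[-1,0,-0.25,0,0,0,0],[-1,0,-0.25,0,0,0,0],[-1,0,-0.25,0,0,0,0],[1,0,-0.25,-0.17,0,0,0],[1,0,-0.25,-0.17,0,0,0],[1,0,-0.25,-0.17,0,0,0],[1,0,-0.25,-0.17,0,0,0],[1,0,-0.25,-0.17,0,0,0],[1,0,-0.25,-0.17,0,0,0],[1,0,-0.25,-0.17,0,0,0],[1,0,-0.25,-0.17,0,0,0]]]'
cat >> h.py <<'E'
C0=np.array([.506,-.312]); CY=.116
def carton(cx,cy,z): 
    c,s=np.cos(CY),np.sin(CY); return np.array([C0[0]+c*cx-s*cy,C0[1]+s*cx+c*cy,z])
E
python3 - <<'E'
from h import *
im,c=shot("top","top3")
cv2.imwrite("pics/t3z.png",cv2.resize(im[150:290,360:500,::-1],None,fx=4,fy=4,interpolation=cv2.INTER_CUBIC))
go(carton(0,.165,.125),yaw=-np.pi/2+CY)
E
```

```text
time_s: 9.02
position: [0.486, -0.1444, 0.2853]
ee_rot: [-0.04, 0.04, -0.706, 0.706]
contact_force: [0.4, 0.2, -0.2]
opening: 0.434
shift [-0.0005  0.1602  0.0036]
rot [-0.0003 -0.0025  0.    ]
```

View pics/t3z.png

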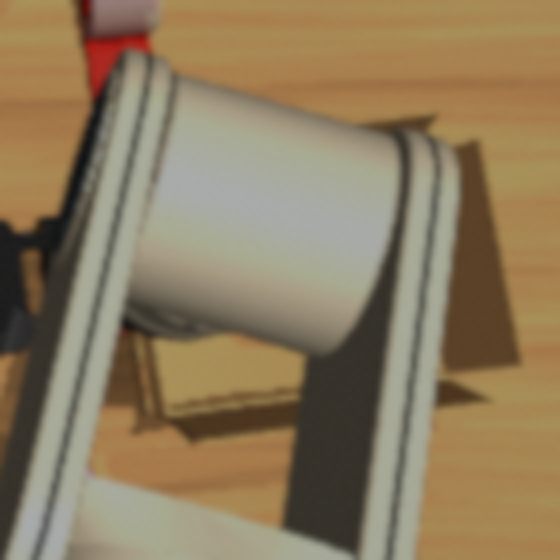

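Run:
```python
from h import *
im,c=shot("scene","scene3"); cv2.imwrite("pics/s3z.png",cv2.resize(im[60:210,165:345,::-1],None,fx=4,fy=4,interpolation=cv2.INTER_CUBIC))
im,c=shot("wrist","w3")
```

```text
(no output)
```

View pics/s3z.png

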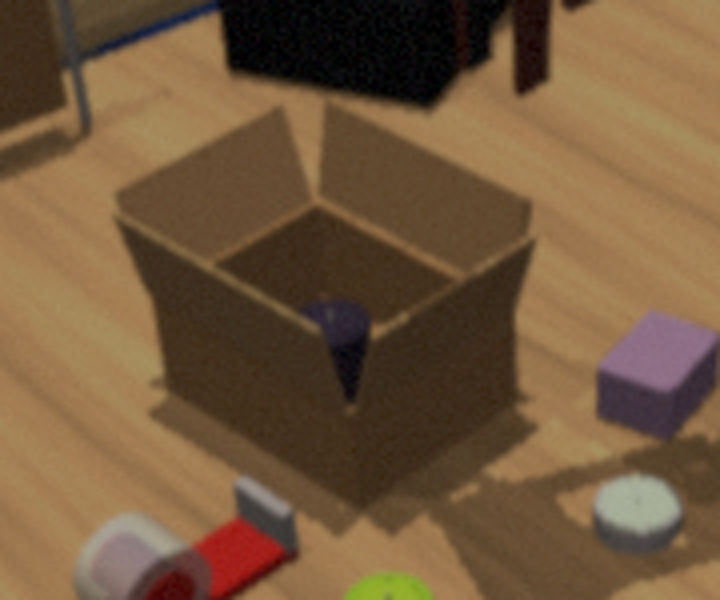

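View pics/w3.png

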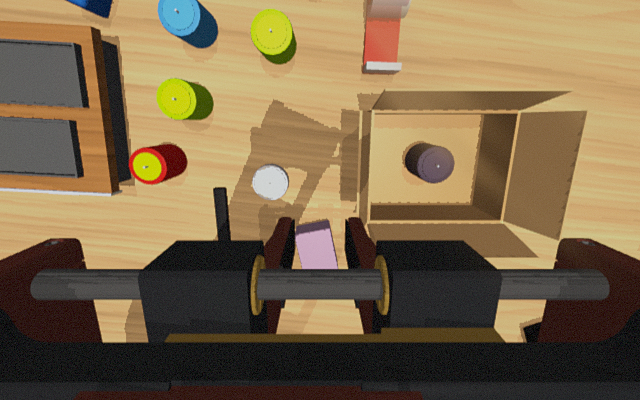

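```bash
python3 -m jog '[[[1,0,0.1,0.003,0,0,0],[1,0,0.16,0.003,0,0,0],[1,0,0.16,0.003,0,0,0],[1,0,0.16,0.003,0,0,0],[1,0,0.16,0.003,0,0,0],[1,0,0.16,0.003,0,0,0],[1,0,0.16,0.02,0,0,0],[1,0,0.16,0.04,0,0,0],[1,0,0.16,0.06,0,0,0],[1,0,0.16,0.08,0,0,0],[1,0,0.16,0.1,0,0,0],[1,0,0.16,0.107,0,0,0],[1,0,0.17,0.11,0,0,0],[1,0,0.18,0.11,0,0,0],[1,0,0.188,0.11,0,0,0],[1,0,0.192,0.11,0,0,0],[1,0,0.192,0.11,0,0,0]]]'
python3 - <<'E'
from h import *
go(carton(0,.06,.088),yaw=-np.pi/2+CY)
im,c=shot("scene","scene4"); cv2.imwrite("pics/s4z.png",cv2.resize(im[60:210,165:345,::-1],None,fx=4,fy=4,interpolation=cv2.INTER_CUBIC))
E
```

```text
time_s: 10.58
position: [0.4972, -0.2512, 0.0917]
ee_rot: [0.04, -0.042, 0.707, -0.705]
contact_force: [0.4, 0.4, -0.1]
opening: 0.008
shift [-0.0017  0.0037  0.0014]
rot [ 0.0019 -0.0003  0.0026]
```

View pics/s4z.png

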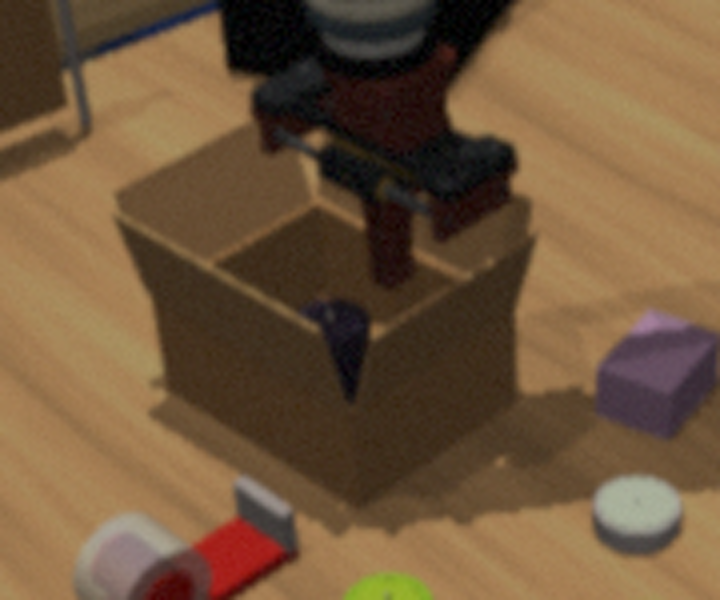

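Run:
```python
from h import *
c=cam("scene")
for X in [(.08,.1,.0),(.08,.1,.085),(-.08,.1,.085),(.08,-.1,.085),(0,.06,.088),(0,.06,.16),(-.08,.1,0)]:
    q=proj(c,carton(*X)); print(X,((q-[165,60])*4+1.5).round(0))
print(pose()[0], get_obs()["contact_force"])
im,c=shot("wrist","w4")
```

```text
(0.08, 0.1, 0.0) [360. 510.]
(0.08, 0.1, 0.085) [351. 412.]
(-0.08, 0.1, 0.085) [516. 303.]
(0.08, -0.1, 0.085) [150. 293.]
(0, 0.06, 0.088) [393. 329.]
(0, 0.06, 0.16) [387. 240.]
(-0.08, 0.1, 0) [518. 399.]
[ 0.49768749 -0.25150801  0.0923865 ] [ 0.8983331  -1.0772536  -0.81904777]
```

View pics/w4.png

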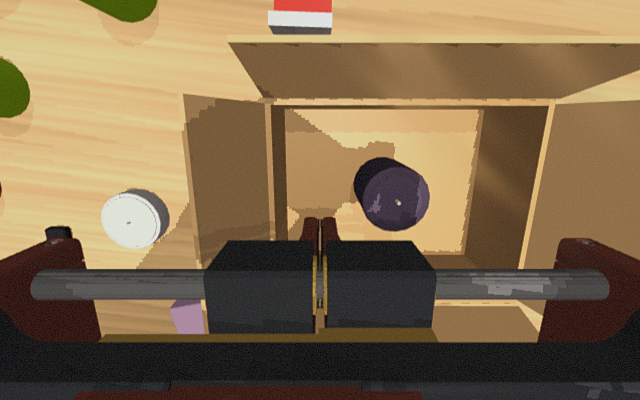

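```bash
python3 -m jog '[[[1,0,-0.2,0,0,0,0],[1,0,-0.2,0,0,0,0],[1,0,-0.2,0,0,0,0],[1,0,-0.2,0,0,0,0],[1,0,-0.2,0,0,0,0],[1,0,-0.2,-0.11,0,0,0],[1,0,-0.2,-0.11,0,0,0],[1,0,-0.2,-0.11,0,0,0],[1,0,-0.2,-0.11,0,0,0],[1,0,-0.033,-0.11,0,0,0],[1,0,-0.033,-0.11,0,0,0],[1,0,-0.033,-0.11,0,0,0],[1,0,-0.033,-0.11,0,0,0],[1,0,-0.033,-0.11,0,0,0],[1,0,-0.033,-0.11,0,0,0],[1,0,-0.033,-0.11,0,0,0]]]'
python3 - <<'E'
from h import *
go(carton(0,.165,.125),yaw=-np.pi/2+CY)
im,c=shot("scene","scene5"); cv2.imwrite("pics/s5z.png",cv2.resize(im[60:210,165:345,::-1],None,fx=4,fy=4,interpolation=cv2.INTER_CUBIC))
E
```

```text
time_s: 12.02
position: [0.4872, -0.1439, 0.1282]
ee_rot: [-0.041, 0.04, -0.706, 0.706]
contact_force: [-0.6, 0.4, 1.3]
opening: 0.008
shift [0.0007 0.0032 0.0041]
rot [-0.0009 -0.0012 -0.002 ]
```

View pics/s5z.png

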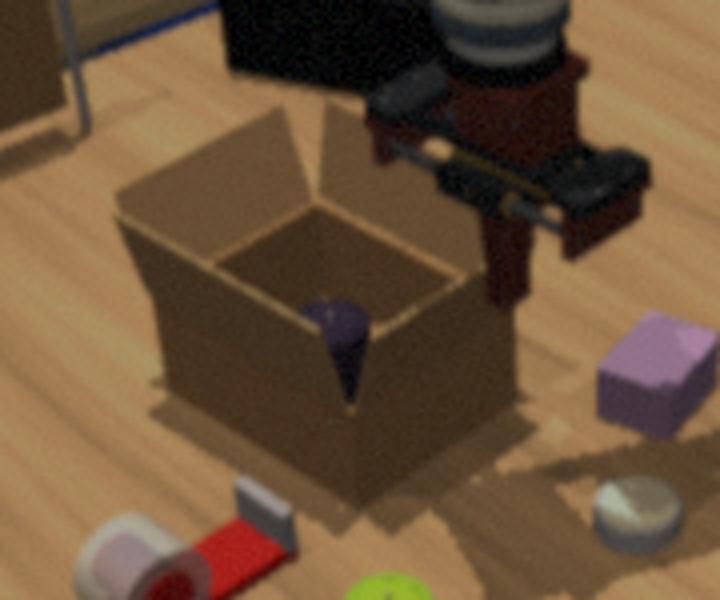

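```bash
python3 -m jog '[[[1,0,0.004,0.015,0,0,0],[1,0,0.004,0.03,0,0,0],[1,0,0.004,0.045,0,0,0],[1,0,0.004,0.06,0,0,0],[1,0,0.004,0.06,0,0,0]]]'
python3 - <<'E'
from h import *
im,c=shot("scene","scene6"); cv2.imwrite("pics/s6z.png",cv2.resize(im[60:210,165:345,::-1],None,fx=4,fy=4,interpolation=cv2.INTER_CUBIC))
E
```

```text
time_s: 12.48
position: [0.4949, -0.2059, 0.125]
ee_rot: [-0.042, 0.038, -0.705, 0.707]
contact_force: [0.4, 0.2, 0.3]
opening: 0.004
```

View pics/s6z.png

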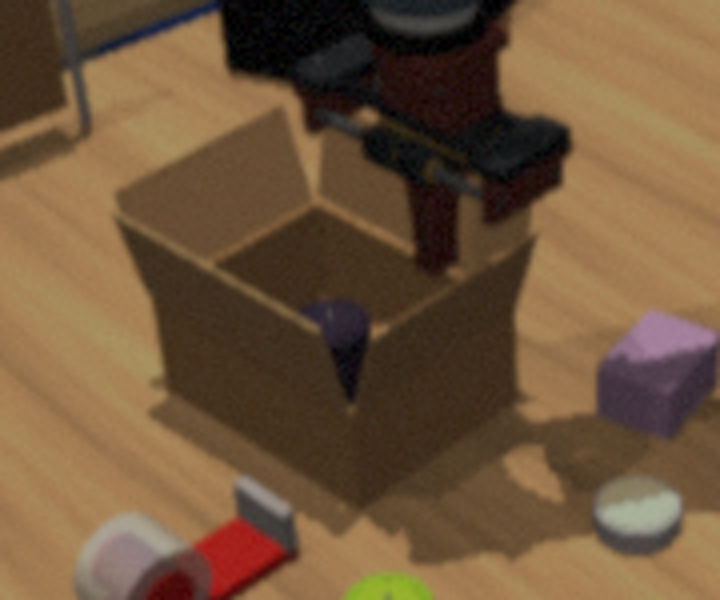

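Run:
```python
from h import *
c=cam("scene")
p=pose()[0]; 
cp=lambda X:(np.array([[np.cos(CY),np.sin(CY)],[-np.sin(CY),np.cos(CY)]])@(np.array(X[:2])-C0)).round(3)
print(p,cp(p),((proj(c,p)-[165,60])*4+1.5))
for u,v in [(535,238),(370,333),(515,295)]:
  for z in (.085,.13,.155): X=ray(c,(165+u/4-.4,60+v/4-.4),z); print((u,v),z,cp(X))
```

```text
[ 0.4940793  -0.20464695  0.12436594] [0.001 0.108] [441.19347696 313.5200474 ]
(535, 238) 0.085 [-0.148  0.056]
(535, 238) 0.13 [-0.099  0.101]
(535, 238) 0.155 [-0.072  0.126]
(370, 333) 0.085 [0.011 0.048]
(370, 333) 0.13 [0.052 0.094]
(370, 333) 0.155 [0.074 0.119]
(515, 295) 0.085 [-0.087  0.093]
(515, 295) 0.13 [-0.041  0.136]
(515, 295) 0.155 [-0.016  0.16 ]
```

Run:
```python
from h import *
im,c=shot("wrist","w6")
im,c=shot("top","top6"); cv2.imwrite("pics/t6z.png",cv2.resize(im[150:290,360:500,::-1],None,fx=4,fy=4,interpolation=cv2.INTER_CUBIC))
```

```text
(no output)
```

View pics/w6.png

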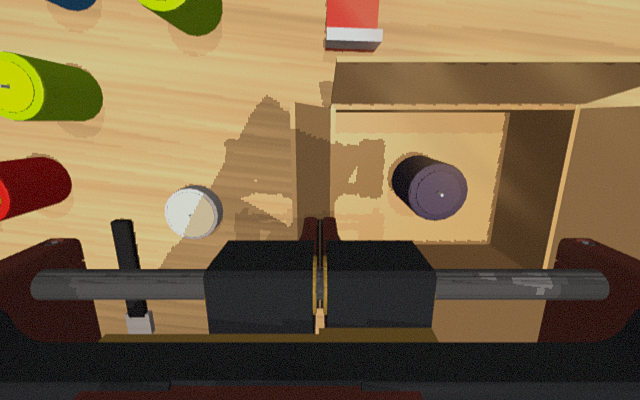

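View pics/t6z.png

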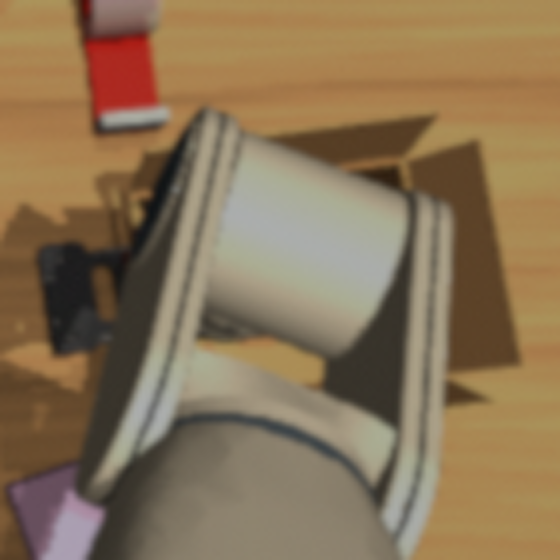

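Run:
```python
from h import *
c=cam("scene")
print(((proj(c,[.4872,-.1439,.1282])-[165,60])*4+1.5))
a=cv2.imread("pics/s5z.png"); b=cv2.imread("pics/s6z.png"); s3=cv2.imread("pics/s3z.png")
d=np.hstack([s3[80:420,280:560],b[80:420,280:560]]); cv2.imwrite("pics/cmp.png",cv2.resize(d,None,fx=1.4,fy=1.4))
```

```text
[509.32133573 346.11864881]
```

View pics/cmp.png

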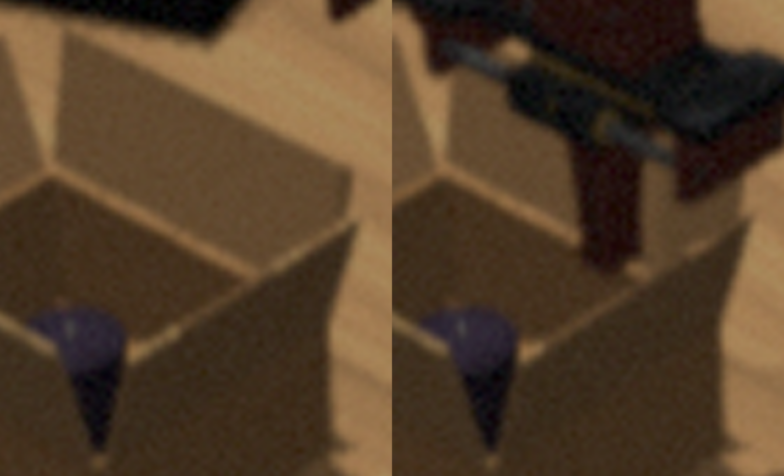

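Run:
```python
from h import *
c=camera_info("wrist"); T=np.linalg.inv(c["tool_from_camera"])
for y in (0,-.019,-.035,-.06,-.08): 
    X=T@[0,y,0,1]; q=c["K"]@X[:3]; print(y,q[:2]/q[2],X[2])
X=T@[-.01,0,0,1]; q=c["K"]@X[:3]; print(q[:2]/q[2])
cs=cam("scene")
for z in (.31,.335,.354,.37): print(z,proj(cs,[.4759,.2676,z]))
im=cv2.imread("pics/w6.png"); cv2.imwrite("pics/w6z.png",cv2.resize(im[180:360,200:440],None,fx=3,fy=3))
im=cv2.imread("pics/scene1.png"); cv2.imwrite("pics/s1c.png",cv2.resize(im[60:200,380:520],None,fx=4,fy=4))
```

```text
0 [320.36277129 214.19911086] 0.21228481008704783
-0.019 [320.4427327  223.05364545] 0.19385715585236524
-0.035 [320.52288556 231.92938179] 0.17833913123368517
-0.06 [320.68044348 249.37657418] 0.15409221776699752
-0.08 [320.84733197 267.85698913] 0.13469468699364745
[320.37131275 201.16441208]
0.31 [435.88868272 164.36849572]
0.335 [438.24439083 153.95571693]
0.354 [440.09360724 145.78174945]
0.37 [441.6920722  138.71616182]
```

View pics/w6z.png

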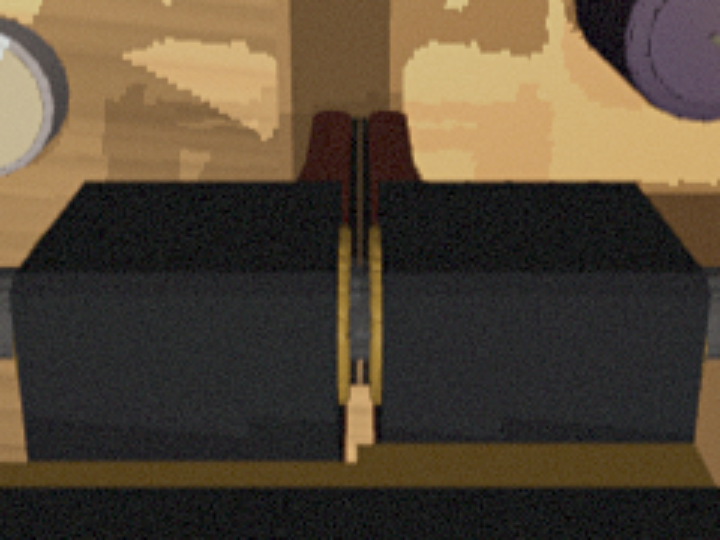

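View pics/s1c.png

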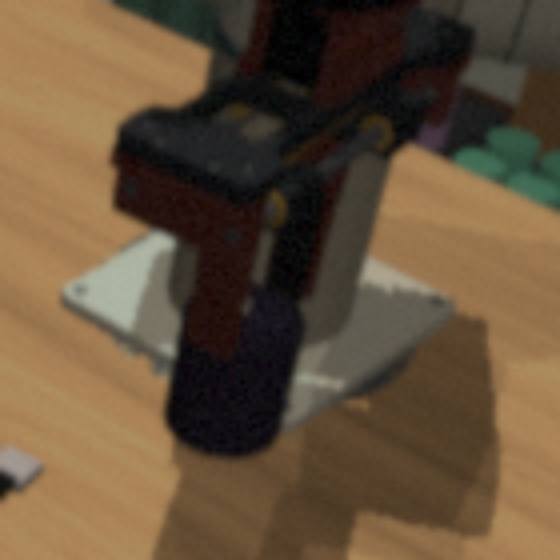

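Run:
```python
from h import *
a=np.load("pics/scene5.npy")[90:180,260:330,::-1]; b=np.load("pics/scene6.npy")[90:180,240:310,::-1]
d=np.hstack([a,b]).astype(float); d=np.clip(255*(d/255)**.5*1.2,0,255).astype(np.uint8)
cv2.imwrite("pics/cmp2.png",cv2.resize(d,None,fx=5.5,fy=5.5,interpolation=cv2.INTER_CUBIC))
```

```text
(no output)
```

View pics/cmp2.png

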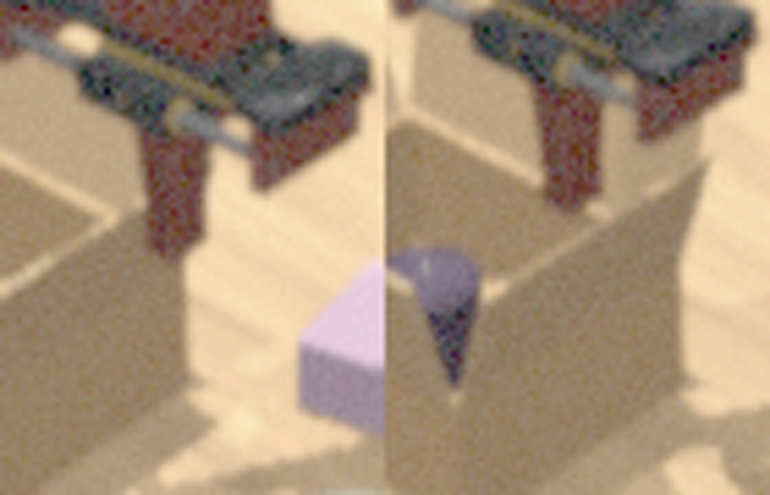

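Run:
```python
from h import *
c=cam("scene")
for z in (.16,.18,.2,.22,.24): print(z,[((proj(c,carton(x,.165+y,z))-[165,60])*4+1.5).round(0) for x,y in ((.0,.089),(.0375,.089),(0,0),(.01,.0135))])
```

```text
0.16 [array([611., 359.]), array([571., 388.]), array([504., 303.]), array([509., 318.])]
0.18 [array([612., 333.]), array([571., 361.]), array([503., 276.]), array([509., 292.])]
0.2 [array([612., 306.]), array([571., 334.]), array([503., 250.]), array([508., 265.])]
0.22 [array([612., 278.]), array([571., 307.]), array([502., 222.]), array([507., 238.])]
0.24 [array([613., 250.]), array([571., 278.]), array([501., 195.]), array([506., 210.])]
```

Run:
```python
from h import *
c=cam("wrist"); print(pose()[0])
for X in [(.08,.1,.085),(.08,-.1,.085),(.08,.1,.0),(.08,-.1,0)]: print(X,proj(c,carton(*X)).round(0))
print("tin",ray(cam("top"),(344,245.5),.02), "wrist",ray(c,(194,212),.02))
print(ray(cam("scene"),(324,188),.02))
print(get_obs()["qpos"])
```

```text
[ 0.49297865 -0.20308591  0.12335733]
(0.08, 0.1, 0.085) [332. 104.]
(0.08, -0.1, 0.085) [582. 103.]
(0.08, 0.1, 0.0) [329. 108.]
(0.08, -0.1, 0) [513. 108.]
tin [ 0.44313003 -0.06648445  0.02      ] wrist [ 0.44582215 -0.06715606  0.02      ]
[ 0.45215548 -0.0575471   0.02      ]
[-4.13197373e-01  3.73180931e-01  1.88060103e+00  2.07979737e-04
  8.86310344e-01  1.04332452e+00]
```

```bash
python3 -m jog '[[[1,0,-0.04,0,0,0,0],[1,0,-0.04,0,0,0,0],[1,0,-0.04,-0.065,0,0,0],[1,0,-0.04,-0.065,0,0,0],[1,0,-0.04,-0.065,0,0,0],[1,0,0.036,-0.065,0,0,0],[1,0,0.036,-0.065,0,0,0],[1,0,0.036,-0.065,0,0,0],[1,0,0.036,-0.065,0,0,0],[1,0,0.036,-0.05,0,0,0],[1,0,0.036,-0.035,0,0,0],[1,0,0.036,-0.02,0,0,0],[1,0,0.036,-0.005,0,0,0],[1,0,0.036,-0.005,0,0,0]]]'
python3 - <<'E'
from h import *
im,c=shot("scene","scene7"); cv2.imwrite("pics/s7z.png",cv2.resize(im[60:210,165:345,::-1],None,fx=4,fy=4,interpolation=cv2.INTER_CUBIC))
im,c=shot("wrist","w7")
E
```

```text
time_s: 13.8
position: [0.4941, -0.2008, 0.0886]
ee_rot: [-0.041, 0.039, -0.705, 0.707]
contact_force: [-0.4, -0.3, 0.0]
opening: 0.006
```

View pics/s7z.png

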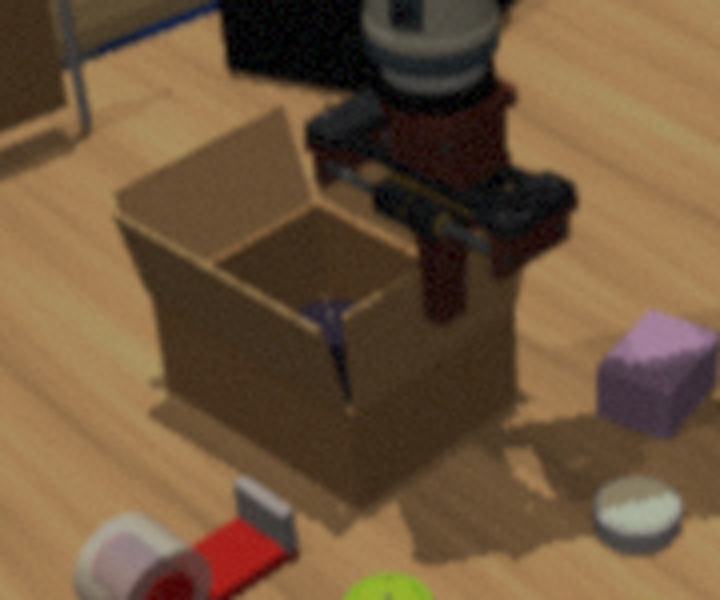

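View pics/w7.png

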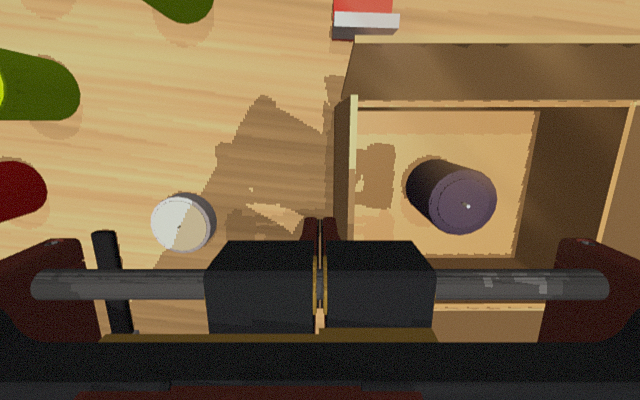

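```bash
python3 -m jog '[[[1,0,0,0.015,0,0,0],[1,0,0,0.03,0,0,0],[1,0,0,0.045,0,0,0],[1,0,0,0.05,0,0,0],[1,0,0.01,0.053,0,0,0],[1,0,0.018,0.053,0,0,0],[1,0,0.025,0.053,0,0,0],[1,0,0.028,0.053,0,0,0],[1,0,0.028,0.053,0,0,0]]]'
python3 - <<'E'
from h import *
im,c=shot("scene","scene8"); cv2.imwrite("pics/s8z.png",cv2.resize(im[60:210,165:345,::-1],None,fx=4,fy=4,interpolation=cv2.INTER_CUBIC))
im,c=shot("wrist","w8")
E
```

```text
time_s: 14.65
position: [0.497, -0.2497, 0.0568]
ee_rot: [0.04, -0.042, 0.706, -0.705]
contact_force: [0.0, 0.0, -0.1]
opening: 0.005
```

View pics/s8z.png

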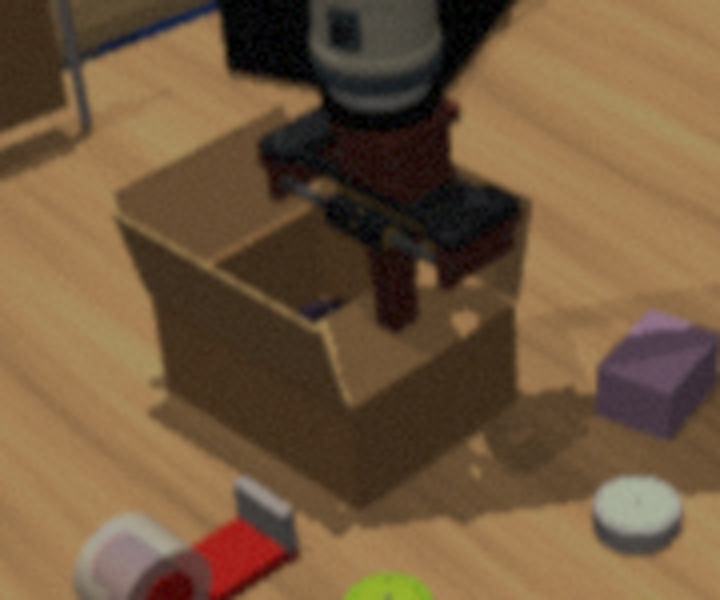

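View pics/w8.png

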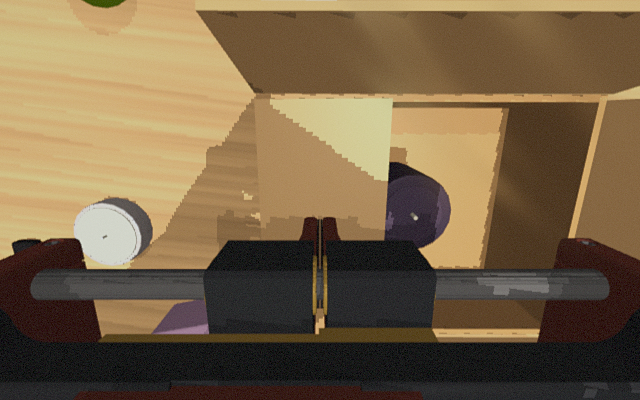

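```bash
python3 -m jog '[[[1,0,0.004,0,0,0,0],[1,0,0.008,0,0,0,0],[1,0,0.008,0,0,0,0]]]';python3 -m jog '[[[1,0,0.003,0,0,0,0],[1,0,0.004,0,0,0,0],[1,0,0.004,0,0,0,0]]]'
```

```text
time_s: 15.0
position: [0.4987, -0.2507, 0.0507]
ee_rot: [-0.041, 0.04, -0.706, 0.706]
contact_force: [-0.6, -0.0, 3.8]
opening: 0.006
time_s: 15.25
position: [0.4989, -0.2508, 0.0499]
ee_rot: [-0.041, 0.04, -0.706, 0.706]
contact_force: [-9.6, 6.0, 37.5]
opening: 0.004
```

```bash
python3 -m jog '[[[1,0,-0.12,0,0,0,0],[1,0,-0.12,0,0,0,0],[1,0,-0.12,0,0,0,0],[1,0,-0.12,0,0,0,0],[1,0,-0.12,0.228,0,0,0],[1,0,-0.12,0.228,0,0,0],[1,0,-0.12,0.228,0,0,0],[1,0,-0.12,0.228,0,0,0],[1,0,-0.12,0.228,0,0,0],[1,0,-0.12,0.228,0,0,0],[1,0,-0.12,0.228,0,0,0],[1,0,-0.042,0.228,0,0,0],[1,0,-0.042,0.228,0,0,0],[1,0,-0.042,0.228,0,0,0],[1,0,-0.042,0.228,0,0,0]]]'
python3 - <<'E'
from h import *
go(carton(0,-.06,.053),yaw=-np.pi/2+CY)
im,c=shot("scene","scene9"); cv2.imwrite("pics/s9z.png",cv2.resize(im[60:210,165:345,::-1],None,fx=4,fy=4,interpolation=cv2.INTER_CUBIC))
im,c=shot("wrist","w9")
E
```

```text
time_s: 16.5
position: [0.5227, -0.4749, 0.086]
ee_rot: [0.039, -0.042, 0.707, -0.704]
contact_force: [0.3, 0.4, 0.7]
opening: 0.005
shift [-0.0023  0.0334 -0.1036]
rot [ 0.0045 -0.0007  0.0036]
```

View pics/s9z.png

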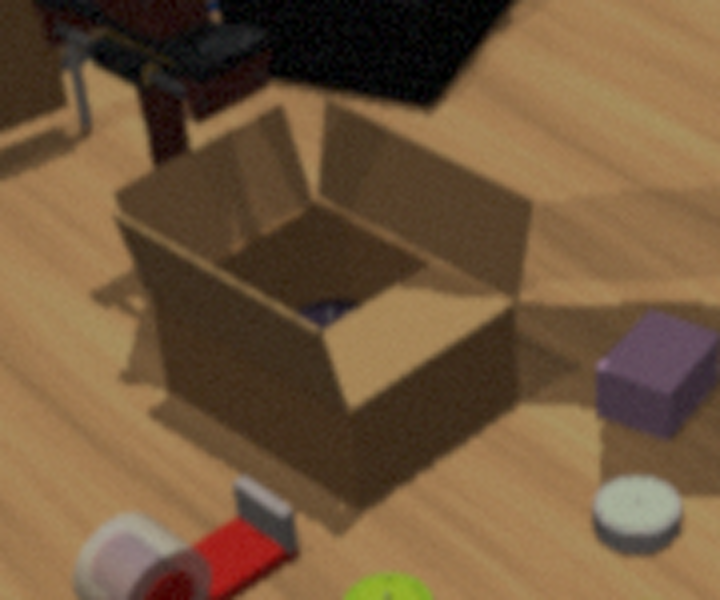

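View pics/w9.png

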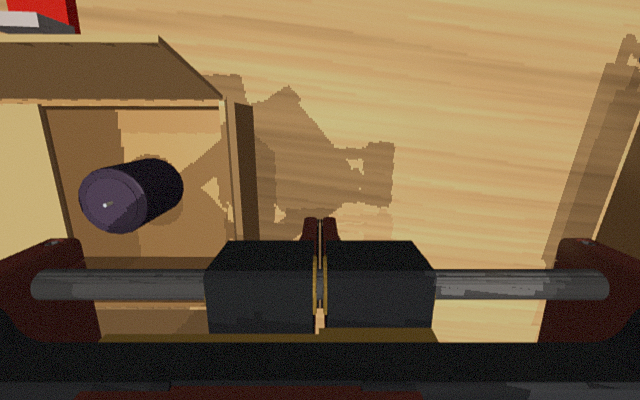

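```bash
python3 -m jog '[[[1,0,0,-0.02,0,0,0],[1,0,0,-0.04,0,0,0],[1,0,0,-0.055,0,0,0],[1,0,0,-0.07,0,0,0],[1,0,0,-0.085,0,0,0],[1,0,0,-0.1,0,0,0],[1,0,0.005,-0.103,0,0,0],[1,0,0.013,-0.103,0,0,0],[1,0,0.02,-0.103,0,0,0],[1,0,0.027,-0.103,0,0,0],[1,0,0.032,-0.103,0,0,0],[1,0,0.034,-0.103,0,0,0],[1,0,0.034,-0.103,0,0,0]]]'; python3 -m jog '[[[1,0,0.002,0,0,0,0],[1,0,0.002,0,0,0,0]]]'
python3 - <<'E'
from h import *
im,c=shot("scene","scene10"); cv2.imwrite("pics/s10z.png",cv2.resize(im[60:210,165:345,::-1],None,fx=4,fy=4,interpolation=cv2.INTER_CUBIC))
im,c=shot("wrist","w10")
E
```

```text
time_s: 17.68
position: [0.5118, -0.3748, 0.053]
ee_rot: [0.04, -0.041, 0.706, -0.706]
contact_force: [0.1, -0.1, 0.5]
opening: 0.005
time_s: 17.85
position: [0.5123, -0.375, 0.052]
ee_rot: [0.04, -0.041, 0.706, -0.706]
contact_force: [-0.2, 0.5, 0.3]
opening: -0.0
```

View pics/s10z.png

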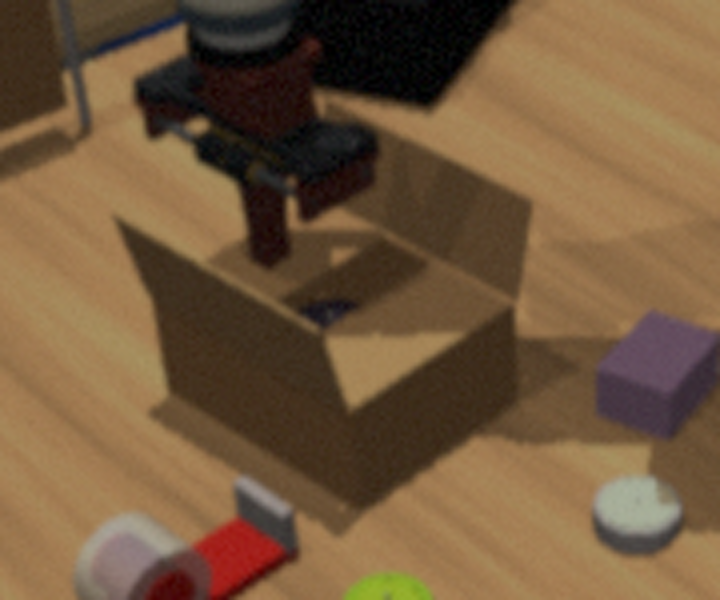

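View pics/w10.png

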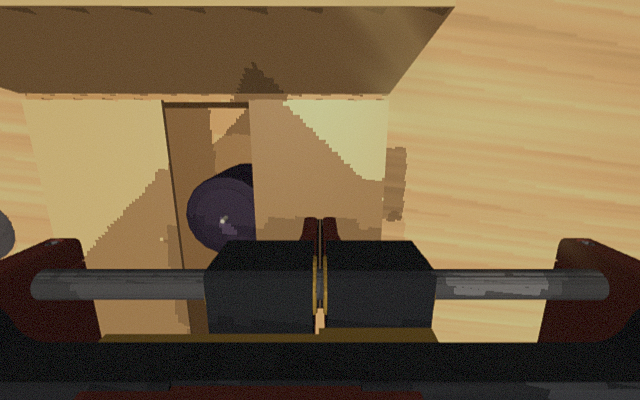

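```bash
python3 -m jog '[[[1,0,0.002,0,0,0,0],[1,0,0.003,0,0,0,0],[1,0,0.003,0,0,0,0],[1,0,0.003,0,0,0,0]]]'
```

```text
time_s: 18.28
position: [0.5128, -0.3751, 0.0506]
ee_rot: [-0.041, 0.04, -0.706, 0.706]
contact_force: [-1.9, 1.7, 8.7]
opening: 0.004
```

```bash
python3 -m jog '[[[1,0,-0.12,0,0,0,0],[1,0,-0.12,0,0,0,0],[1,0,-0.12,0,0,0,0],[1,0,-0.12,0,0,0,0],[1,-0.15,-0.12,-0.063,0,0,0],[1,-0.15,-0.12,-0.063,0,0,0],[1,-0.15,-0.12,-0.063,0,0,0],[1,-0.15,-0.12,-0.063,0,0,0],[1,-0.15,-0.12,-0.063,0,0,0],[1,-0.15,-0.12,-0.063,0,0,0],[1,-0.15,-0.042,-0.063,0,0,0],[1,-0.15,-0.042,-0.063,0,0,0],[1,-0.15,-0.042,-0.063,0,0,0],[1,-0.15,-0.042,-0.063,0,0,0]]]'
python3 - <<'E'
from h import *
go(carton(.045,0,.055),yaw=-np.pi/2+CY)
im,c=shot("scene","scene11"); cv2.imwrite("pics/s11z.png",cv2.resize(im[60:210,165:345,::-1],None,fx=4,fy=4,interpolation=cv2.INTER_CUBIC))
E
```

```text
time_s: 19.45
position: [0.6515, -0.2951, 0.0894]
ee_rot: [0.038, -0.042, 0.707, -0.705]
contact_force: [0.6, -0.2, -0.5]
opening: 0.005
shift [0.1013 0.0349 0.0003]
rot [ 0.0027 -0.0023  0.0047]
```

View pics/s11z.png

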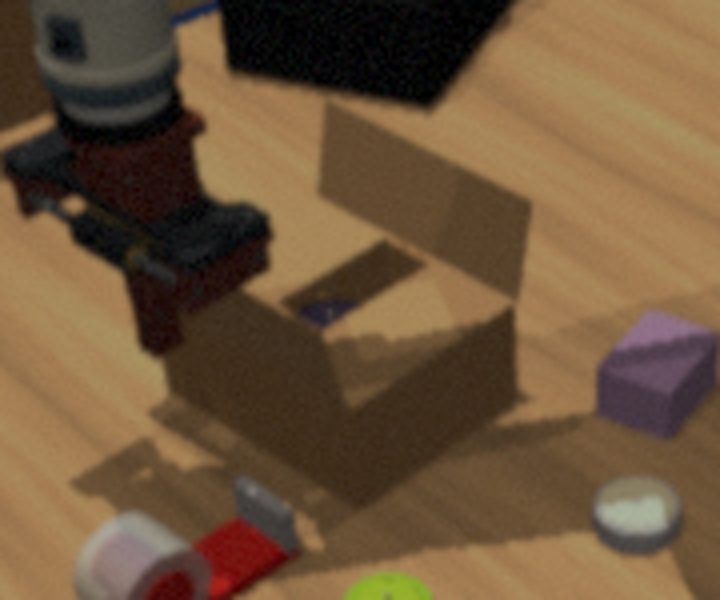

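```bash
python3 -m jog '[[[1,0.02,0,0,0,0,0],[1,0.04,0,0,0,0,0],[1,0.055,0,0,0,0,0],[1,0.07,0,0,0,0,0],[1,0.085,0,0,0,0,0],[1,0.097,0,0,0,0,0],[1,0.1,0.006,0,0,0,0],[1,0.1,0.013,0,0,0,0],[1,0.1,0.02,0,0,0,0],[1,0.1,0.026,0,0,0,0],[1,0.1,0.03,0,0,0,0],[1,0.1,0.033,0,0,0,0],[1,0.1,0.033,0,0,0,0]]]'; python3 -m jog '[[[1,0,0.003,0,0,0,0],[1,0,0.003,0,0,0,0]]]'
```

```text
time_s: 20.58
position: [0.5546, -0.306, 0.057]
ee_rot: [0.04, -0.041, 0.706, -0.706]
contact_force: [-0.5, -0.5, -0.2]
opening: 0.006
time_s: 20.75
position: [0.5549, -0.3063, 0.0548]
ee_rot: [0.041, -0.041, 0.706, -0.706]
contact_force: [-0.9, -0.2, 0.6]
opening: 0.007
```

```bash
python3 -m jog '[[[1,0,0.002,0,0,0,0],[1,0,0.003,0,0,0,0],[1,0,0.003,0,0,0,0]]]'
python3 - <<'E'
from h import *
im,c=shot("scene","scene12"); cv2.imwrite("pics/s12z.png",cv2.resize(im[60:210,165:345,::-1],None,fx=4,fy=4,interpolation=cv2.INTER_CUBIC))
E
```

```text
time_s: 21.0
position: [0.5552, -0.3066, 0.0537]
ee_rot: [-0.041, 0.04, -0.706, 0.706]
contact_force: [-2.5, 1.7, 10.2]
opening: 0.005
```

View pics/s12z.png

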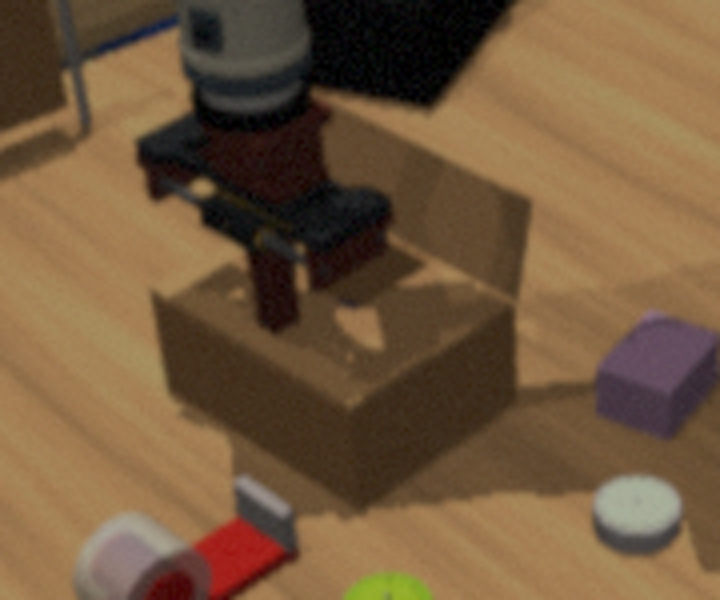

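```bash
python3 -m jog '[[[1,0,-0.12,0,0,0,0],[1,0,-0.12,0,0,0,0],[1,0,-0.12,0,0,0,0],[1,0,-0.12,0,0,0,0],[1,0.2,-0.12,0,0,0,0],[1,0.2,-0.12,0,0,0,0],[1,0.2,-0.12,0,0,0,0],[1,0.2,-0.12,0,0,0,0],[1,0.2,-0.12,0,0,0,0],[1,0.2,-0.12,0,0,0,0],[1,0.2,-0.12,0,0,0,0],[1,0.2,-0.039,0,0,0,0],[1,0.2,-0.039,0,0,0,0],[1,0.2,-0.039,0,0,0,0],[1,0.2,-0.039,0,0,0,0]]]'
python3 - <<'E'
from h import *
go(carton(-.045,0,.054),yaw=-np.pi/2+CY)
im,c=shot("scene","scene13"); cv2.imwrite("pics/s13z.png",cv2.resize(im[60:210,165:345,::-1],None,fx=4,fy=4,interpolation=cv2.INTER_CUBIC))
E
```

```text
time_s: 22.3
position: [0.356, -0.3283, 0.0901]
ee_rot: [0.04, -0.042, 0.707, -0.705]
contact_force: [0.3, 0.3, 0.6]
opening: 0.006
shift [-0.106   0.0358  0.0012]
rot [ 0.0036 -0.0004  0.0028]
```

View pics/s13z.png

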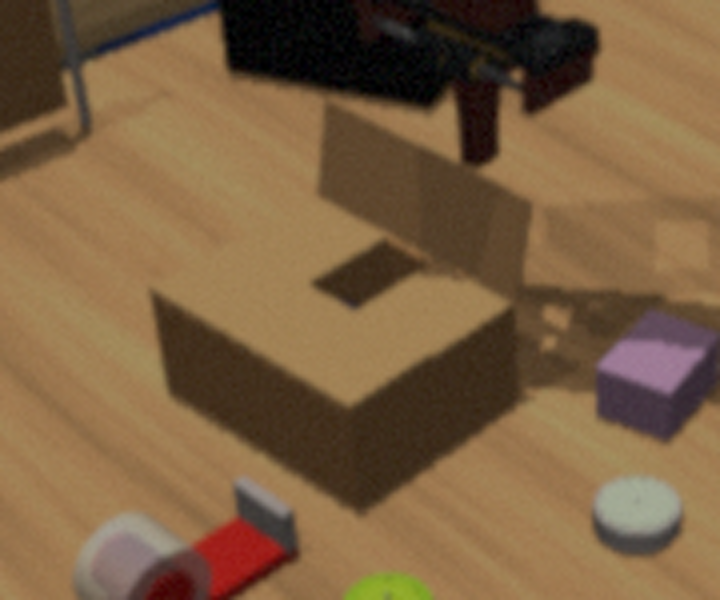

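```bash
python3 -m jog '[[[1,-0.02,0,0,0,0,0],[1,-0.04,0,0,0,0,0],[1,-0.055,0,0,0,0,0],[1,-0.07,0,0,0,0,0],[1,-0.085,0,0,0,0,0],[1,-0.1,0,0,0,0,0],[1,-0.106,0.006,0,0,0,0],[1,-0.106,0.013,0,0,0,0],[1,-0.106,0.02,0,0,0,0],[1,-0.106,0.026,0,0,0,0],[1,-0.106,0.03,0,0,0,0],[1,-0.106,0.034,0,0,0,0],[1,-0.106,0.034,0,0,0,0]]]'; python3 -m jog '[[[1,0,0.003,0,0,0,0],[1,0,0.003,0,0,0,0]]]'
```

```text
time_s: 23.43
position: [0.4604, -0.317, 0.0562]
ee_rot: [0.04, -0.041, 0.706, -0.706]
contact_force: [0.5, -0.4, 0.1]
opening: 0.001
time_s: 23.6
position: [0.4612, -0.3173, 0.054]
ee_rot: [0.04, -0.041, 0.706, -0.706]
contact_force: [-1.2, 0.7, -0.5]
opening: 0.007
```

```bash
python3 -m jog '[[[1,0,0.002,0,0,0,0],[1,0,0.002,0,0,0,0],[1,0,0.002,0,0,0,0]]]'
```

```text
time_s: 23.85
position: [0.4615, -0.3174, 0.0536]
ee_rot: [-0.041, 0.041, -0.706, 0.706]
contact_force: [-5.1, 1.9, 10.8]
opening: 0.007
```

Run:
```python
from h import *
p,R,_=pose()
go([.62,-.12,.30],yaw=.063)
```

```text
shift [-0.1801 -0.2465 -0.1779]
rot [-4.000e-04 -1.519e+00  2.000e-04]
```

```bash
python3 -m jog '[[[1,0,-0.12,0,0,0,0],[1,0,-0.247,0,0,0,0],[1,0,-0.247,0,0,0,0],[1,0,-0.247,0,0,0,0],[1,0,-0.247,0,0,0,0],[-1,0,-0.247,0,0,-1.519,0],[-1,-0.18,-0.247,-0.178,0,-1.519,0],[-1,-0.18,-0.247,-0.178,0,-1.519,0],[-1,-0.18,-0.247,-0.178,0,-1.519,0],[-1,-0.18,-0.247,-0.178,0,-1.519,0],[-1,-0.18,-0.247,-0.178,0,-1.519,0],[-1,-0.18,-0.247,-0.178,0,-1.519,0],[-1,-0.18,-0.247,-0.178,0,-1.519,0],[-1,-0.18,-0.247,-0.178,0,-1.519,0],[-1,-0.18,-0.247,-0.178,0,-1.519,0],[-1,-0.18,-0.247,-0.178,0,-1.519,0],[-1,-0.18,-0.247,-0.178,0,-1.519,0],[-1,-0.18,-0.247,-0.178,0,-1.519,0],[-1,-0.18,-0.247,-0.178,0,-1.519,0],[-1,-0.18,-0.247,-0.178,0,-1.519,0]]]'
python3 - <<'E'
from h import *
shot("wrist","w14"); im,c=shot("scene","scene14"); shot("top","top14")
print(pose()[0],np.abs(get_obs()["joint_velocities"]).max())
E
```

```text
time_s: 25.52
position: [0.6198, -0.1198, 0.2994]
ee_rot: [0.515, -0.515, 0.485, -0.485]
contact_force: [1.0, 0.9, 0.0]
opening: 0.999
[ 0.61986011 -0.11987131  0.29935212] 0.008411877539910172
```

View pics/w14.png

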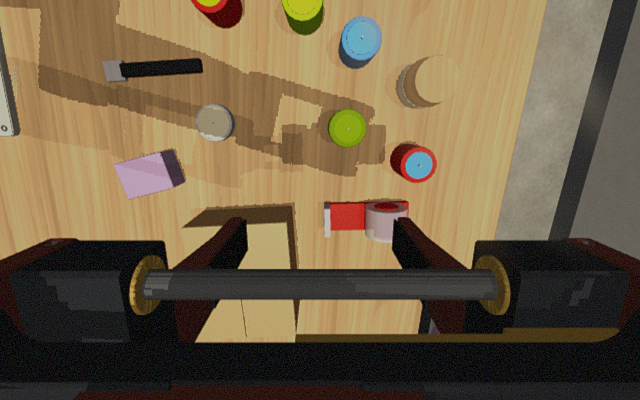

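View pics/scene14.png

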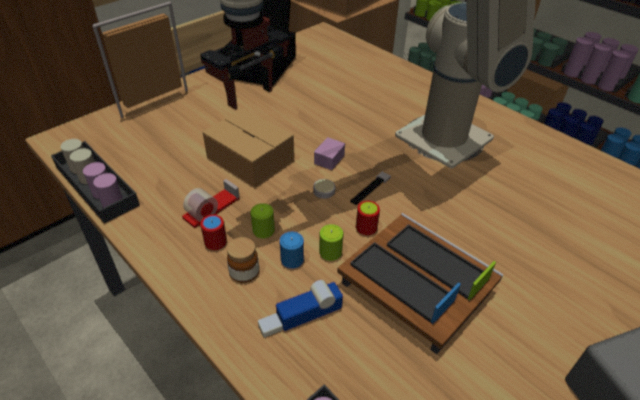

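View pics/top14.png

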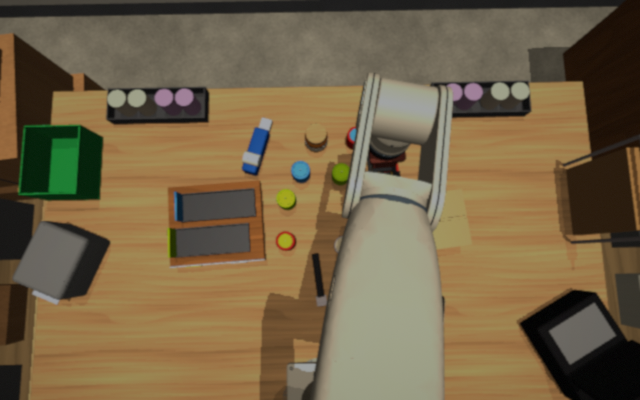

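Run:
```python
from h import *
c=cam("wrist")
print("limeA",ray(c,(348,128),.07),"blue",ray(c,(362,37),.07),"jar",ray(c,(431,79),.085))
ct=cam("top"); im=np.load("pics/top14.npy")
for lo,hi in [((28,120,60),(45,255,255)),((95,120,80),(118,255,255))]:
    for ce,s in blobs(im,lo,hi,60)[0]: print(ce,s, ray(ct,ce,.066).round(3))
go([.657,-.063,.11],yaw=.063)
p,R,_=pose();
```

```text
limeA [ 0.65880135 -0.06050365  0.07      ] blue [0.66754567 0.06118654 0.07      ] jar [0.76440126 0.01138049 0.085     ]
[340.5 172. ] [332 163  18  19 276] [ 0.657 -0.059  0.066]
[285.7 198.5] [276 189  20  20 314] [0.581 0.102 0.066]
[168.8 241.2] [167 228   4  29  96] [0.464 0.438 0.066]
[284.7 240.4] [279 235  12  12 118] [0.46  0.106 0.066]
[257.9 140.6] [249 128  19  26 333] [0.757 0.183 0.066]
[300.1 170.4] [292 162  17  18 253] [0.664 0.059 0.066]
[249.2 168. ] [243 164  14   9  92] [0.674 0.209 0.066]
shift [-0.0545  0.1894  0.0405]
rot [-0.0001 -0.0019  0.    ]
```

```bash
python3 -m jog '[[[-1,-0.057,0.1,0.042,0,0,0],[-1,-0.057,0.1,0.042,0,0,0],[-1,-0.057,0.14,0.042,0,0,0],[-1,-0.057,0.18,0.042,0,0,0],[-1,-0.057,0.21,0.042,0,0,0],[-1,-0.057,0.24,0.042,0,0,0],[-1,-0.057,0.265,0.042,0,0,0],[-1,-0.057,0.276,0.042,0,0,0],[-1,-0.057,0.276,0.042,0,0,0]]]'
python3 - <<'E'
from h import *
im,c=shot("scene","scene15"); cv2.imwrite("pics/s15z.png",cv2.resize(im[130:280,180:360,::-1],None,fx=4,fy=4,interpolation=cv2.INTER_CUBIC))
shot("wrist","w15")
E
```

```text
time_s: 26.42
position: [0.6558, -0.06, 0.0201]
ee_rot: [-0.514, 0.517, -0.486, 0.482]
contact_force: [-0.1, -0.4, -0.1]
opening: 0.998
```

View pics/s15z.png

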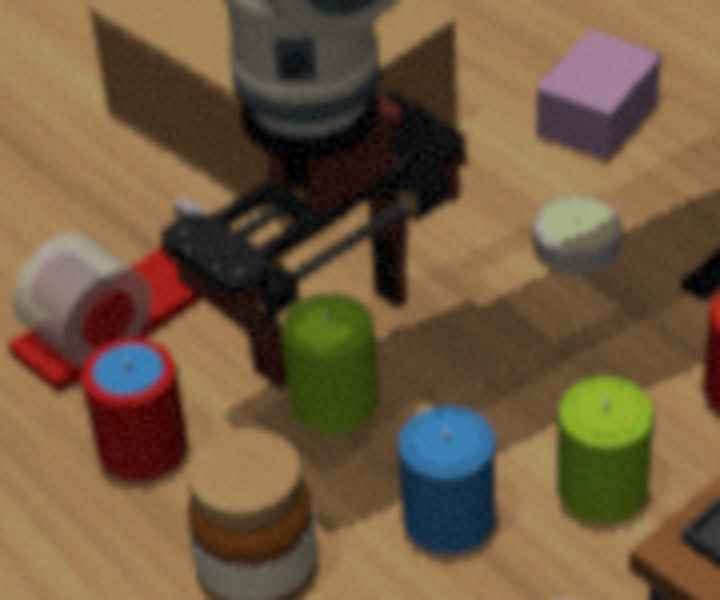

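View pics/w15.png

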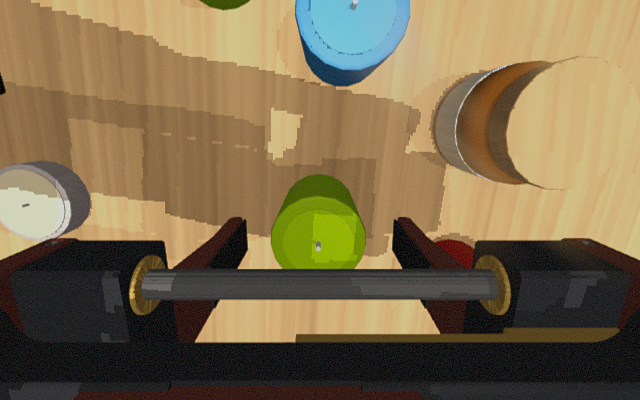

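Run:
```python
from h import *
c=cam("scene"); p,R,_=pose()
for z in (0,.02,.04,.06,.08): print(z,[((proj(c,p+R@[0,0,s]+[0,0,z-p[2]])-[180,130])*4+1.5).round(0) for s in (.05,-.05)])
cw=cam("wrist"); print(p,ray(cw,(318,245),.075), ray(cw,(319,238),.07))
```

```text
0 [array([272., 446.]), array([391., 363.])]
0.02 [array([269., 424.]), array([390., 341.])]
0.04 [array([266., 401.]), array([388., 318.])]
0.06 [array([263., 378.]), array([387., 295.])]
0.08 [array([260., 354.]), array([386., 271.])]
[ 0.65931313 -0.06048441  0.02456607] [ 0.65898302 -0.06214934  0.075     ] [ 0.65942131 -0.05995595  0.07      ]
```

```bash
python3 -m jog '[[[-1,0,0.015,0,0,0,0],[-1,0,0.03,0,0,0,0],[-1,0,0.032,0,0,0,0],[-1,0,0.032,0,0,0,0],[1,0,0.032,0,0,0,0],[1,0,0.032,0,0,0,0],[1,0,0.032,0,0,0,0],[1,0,0.032,0,0,0,0],[1,0,0.032,0,0,0,0],[1,0,0.032,0,0,0,0],[1,0,0.032,0,0,0,0],[1,0,0.032,0,0,0,0]]]' 25;  python3 -m jog '[[[1,0,-0.04,0,0,0,0],[1,0,-0.08,0,0,0,0],[1,0,-0.12,0,0,0,0],[1,0,-0.16,0,0,0,0],[1,0,-0.2,0,0,0,0],[1,0,-0.22,0,0,0,0],[1,0,-0.22,0,0,0,0]]]';python3 - <<'E'
from h import *
im,c=shot("scene","scene16"); cv2.imwrite("pics/s16z.png",cv2.resize(im[80:280,180:360,::-1],None,fx=3,fy=3,interpolation=cv2.INTER_CUBIC))
shot("wrist","w16")
E
```

```text
time_s: 27.52
position: [0.6582, -0.0603, -0.0083]
ee_rot: [-0.515, 0.516, -0.484, 0.484]
contact_force: [-1.4, 0.8, 4.8]
opening: 0.638
time_s: 28.1
position: [0.6616, -0.0606, 0.2173]
ee_rot: [0.518, -0.513, 0.481, -0.487]
contact_force: [1.2, -0.3, -1.7]
opening: 0.635
```

Run:
```python
from h import *
M=np.load("pics/w2c.npy"); c=(camera_info("wrist")["K"],M[:,:3],M[:,3])
for u in (413,515,620): print("blue foot w2",ray(c,(250+u/3.5,22/3.),.063).round(4))
# top: panels
im=np.load("pics/top14.npy"); ct=cam("top")
hsv=cv2.cvtColor(im,cv2.COLOR_RGB2HSV)
for r in (233,240,248): print(r,hsv[r,164:186].tolist())
go([.463,.36,.26],yaw=.063)
```

```text
blue foot w2 [0.525  0.4005 0.063 ]
blue foot w2 [0.5644 0.4029 0.063 ]
blue foot w2 [0.605  0.4054 0.063 ]
233 [[19, 129, 162], [20, 128, 159], [23, 137, 151], [30, 168, 143], [33, 216, 152], [33, 235, 127], [34, 241, 75], [37, 239, 49], [37, 244, 47], [38, 250, 47], [37, 228, 48], [38, 147, 52], [34, 64, 60], [17, 26, 69], [15, 22, 71], [12, 18, 71], [12, 18, 71], [12, 18, 71], [12, 18, 71], [12, 18, 71], [15, 14, 71], [15, 14, 71]]
240 [[18, 134, 162], [18, 132, 162], [20, 135, 160], [27, 160, 155], [32, 202, 153], [33, 222, 125], [33, 230, 72], [37, 239, 47], [37, 244, 47], [37, 244, 47], [37, 244, 47], [38, 167, 49], [36, 62, 58], [25, 23, 67], [18, 18, 71], [12, 18, 72], [12, 18, 72], [15, 14, 71], [12, 18, 72], [15, 14, 71], [15, 14, 71], [12, 18, 72]]
248 [[17, 136, 161], [17, 135, 162], [19, 139, 160], [25, 155, 156], [31, 195, 148], [33, 225, 126], [35, 242, 76], [37, 244, 47], [36, 238, 45], [38, 244, 48], [37, 239, 48], [38, 189, 50], [36, 93, 55], [30, 36, 64], [18, 18, 69], [18, 18, 71], [12, 18, 72], [12, 18, 72], [12, 18, 72], [18, 18, 71], [15, 21, 72], [18, 18, 72]]
shift [-0.4317 -0.049  -0.1683]
rot [-0.0008 -0.      0.0001]
```

```bash
python3 -m jog '[[[1,0,-0.049,0,0,0,0],[1,-0.432,-0.049,-0.168,0,0,0],[1,-0.432,-0.049,-0.168,0,0,0],[1,-0.432,-0.049,-0.168,0,0,0],[1,-0.432,-0.049,-0.168,0,0,0],[1,-0.432,-0.049,-0.168,0,0,0],[1,-0.432,-0.049,-0.168,0,0,0],[1,-0.432,-0.049,-0.168,0,0,0],[1,-0.432,-0.049,-0.168,0,0,0],[1,-0.432,-0.049,-0.168,0,0,0],[1,-0.432,-0.049,-0.168,0,0,0],[1,-0.432,-0.049,-0.168,0,0,0],[1,-0.432,-0.049,-0.168,0,0,0],[1,-0.432,-0.049,-0.168,0,0,0],[1,-0.432,-0.049,-0.168,0,0,0],[1,-0.432,-0.049,-0.168,0,0,0]]]'
python3 - <<'E'
from h import *
P=np.mean([pose()[0] for _ in range(5)],0); print(P)
im,c=shot("wrist","w17"); np.save("pics/w17c.npy",np.concatenate([c[1],c[2][:,None]],1))
hsv=cv2.cvtColor(im,cv2.COLOR_RGB2HSV)
for nm,lo,hi in [("lime",(28,110,30),(45,255,255)),("blue",(95,110,40),(118,255,255))]:
    for ce,s in blobs(im,lo,hi,60)[0]: print(nm,ce,s)
# expected positions
for nm,X in [("lime foot",(.459,.418,.063)),("lime top",(.459,.418,.115)),("blue foot",(.563,.403,.063)),("blue top",(.563,.403,.115))]: print(nm,proj(c,X).round(1))
E
```

```text
time_s: 29.53
position: [0.4633, 0.3588, 0.2588]
ee_rot: [-0.514, 0.516, -0.484, 0.484]
contact_force: [-0.2, -1.2, -1.6]
opening: 0.634
[0.4633415  0.35877067 0.25877514]
lime [320.  124.5] [285 122  71   6 422]
lime [319.4 232.4] [ 261  183  117   86 7531]
lime [316.9 311.2] [ 278  299   84   36 1558]
lime [378.1 318.2] [363 300  35  35 950]
blue [393.8 143.1] [364 140  62   7 384]
lime foot [318.8 126.4]
lime top [318.6 127.3]
blue foot [394.1 142.5]
blue top [405.  145.8]
```

Run:
```python
from h import *
M=np.load("pics/w17c.npy"); c=(camera_info("wrist")["K"],M[:,:3],M[:,3])
im=np.load("pics/w17.npy"); hsv=cv2.cvtColor(im,cv2.COLOR_RGB2HSV)
print(hsv[118:135,320].tolist())
for uv in [(285,127.5),(320,127.5),(356,127.5)]: print("lime",ray(c,uv,.115).round(4))
print(hsv[136:152,394].tolist())
for uv in [(364,146),(394,146),(426,146)]: print("blue",ray(c,uv,.115).round(4))
for r in (123,125): print(np.where((hsv[r,:,0]>28)&(hsv[r,:,0]<45)&(hsv[r,:,1]>110))[0][[0,-1]])
```

```text
[[12, 145, 127], [14, 173, 125], [11, 163, 119], [19, 183, 96], [34, 203, 123], [36, 211, 174], [35, 239, 171], [36, 225, 171], [35, 255, 164], [38, 178, 143], [98, 13, 81], [120, 12, 82], [30, 13, 80], [40, 9, 81], [0, 17, 76], [18, 16, 82], [10, 10, 76]]
lime [0.4196 0.4154 0.115 ]
lime [0.4606 0.4179 0.115 ]
lime [0.5028 0.4205 0.115 ]
[[14, 150, 131], [14, 162, 124], [11, 118, 99], [105, 96, 80], [104, 163, 83], [102, 177, 114], [102, 167, 153], [101, 151, 164], [102, 157, 162], [101, 157, 158], [103, 144, 143], [163, 25, 71], [0, 28, 81], [12, 17, 75], [0, 0, 79], [160, 10, 74]]
blue [0.5143 0.3997 0.115 ]
blue [0.55   0.4019 0.115 ]
blue [0.588  0.4043 0.115 ]
[285 355]
[285 355]
```

```bash
python3 -m jog '[[[1,-0.026,0,-0.001,0,0,0],[1,-0.026,0.04,-0.001,0,0,0],[1,-0.026,0.08,-0.001,0,0,0],[1,-0.026,0.12,-0.001,0,0,0],[1,-0.026,0.15,-0.001,0,0,0],[1,-0.026,0.175,-0.001,0,0,0],[1,-0.026,0.19,-0.001,0,0,0],[1,-0.026,0.196,-0.001,0,0,0],[1,-0.026,0.2,-0.001,0,0,0],[1,-0.026,0.203,-0.001,0,0,0],[1,-0.026,0.203,-0.001,0,0,0]]]'
python3 - <<'E'
from h import *
print(np.mean([pose()[0] for _ in range(5)],0), get_obs()["contact_force"])
E
```

```text
time_s: 30.5
position: [0.4615, 0.3861, 0.0578]
ee_rot: [0.516, -0.515, 0.484, -0.484]
contact_force: [0.1, 0.0, -1.1]
opening: 0.634
[0.46150224 0.38606787 0.05784832] [ 0.11049856  0.02138049 -1.06075254]
```

Still hanging free; lower gently until contact.

```bash
python3 -m jog '[[[1,0,0.002,0,0,0,0],[1,0,0.003,0,0,0,0],[1,0,0.003,0,0,0,0]]]'; python3 -m jog '[[[1,0,0.001,0,0,0,0],[1,0,0.002,0,0,0,0],[1,0,0.002,0,0,0,0]]]'
```

```text
time_s: 30.75
position: [0.461, 0.3864, 0.0549]
ee_rot: [0.516, -0.515, 0.484, -0.484]
contact_force: [0.2, 0.3, -0.8]
opening: 0.636
time_s: 31.0
position: [0.4611, 0.3866, 0.0546]
ee_rot: [0.516, -0.515, 0.484, -0.484]
contact_force: [-3.4, -3.4, 15.4]
opening: 0.637
```

```bash
python3 -m jog '[[[-1,0,-0.001,0,0,0,0],[-1,0,-0.001,0,0,0,0],[-1,0,-0.001,0,0,0,0],[-1,0,-0.001,0,0,0,0],[-1,0,-0.001,0,0,0,0],[-1,0,-0.001,0,0,0,0],[-1,0,-0.03,0,0,0,0],[-1,0,-0.07,0,0,0,0],[-1,0,-0.11,0,0,0,0],[-1,0,-0.15,0,0,0,0],[-1,0,-0.19,0,0,0,0],[-1,0.15,-0.2,0.05,0,0,0],[-1,0.2,-0.2,0.08,0,0,0],[-1,0.2,-0.2,0.08,0,0,0],[-1,0.2,-0.2,0.08,0,0,0],[-1,0.2,-0.2,0.08,0,0,0],[-1,0.2,-0.2,0.08,0,0,0],[-1,0.2,-0.2,0.08,0,0,0]]]'
cat >> h.py <<'E'
def ell(im,c,lo,hi,amin,z):
    hsv=cv2.cvtColor(im,cv2.COLOR_RGB2HSV); m=cv2.inRange(hsv,np.array(lo),np.array(hi))
    for k in cv2.findContours(m,cv2.RETR_EXTERNAL,cv2.CHAIN_APPROX_NONE)[0]:
        if cv2.contourArea(k)>=amin and len(k)>=5:
            e=cv2.fitEllipse(k); print(np.round(e[0],1),np.round(e[1],1),cv2.contourArea(k),ray(c,e[0],z).round(4), cv2.boundingRect(k))
E
python3 - <<'E'
from h import *
print(np.mean([pose()[0] for _ in range(5)],0))
im,c=shot("wrist","w18")
for nm,lo,hi in [("lime",(28,110,30),(45,255,255)),("blue",(95,110,40),(118,255,255))]:
    for zz in (.07,.133): print(nm,zz); ell(im,c,lo,hi,200,zz)
im,c=shot("top","top18")
for nm,lo,hi in [("lime",(28,110,40),(45,255,255)),("blue",(95,110,60),(118,255,255))]:
    print(nm,"top"); ell(im,c,lo,hi,60,.068)
E
```

```text
time_s: 32.5
position: [0.5542, 0.1893, 0.2523]
ee_rot: [0.515, -0.514, 0.485, -0.485]
contact_force: [0.3, -0.1, -0.5]
opening: 0.997
[0.55416359 0.18929866 0.25226891]
lime 0.07
[252.3 226.5] [20.1 28.2] 386.5 [0.4641 0.1054 0.07  ] (241, 214, 23, 27)
[335.5 226.7] [37.6 49.4] 1450.5 [0.5822 0.1119 0.07  ] (317, 202, 39, 49)
[249.1  11.8] [29.7 58.4] 1137.0 [0.4599 0.377  0.07  ] (217, 0, 58, 30)
lime 0.133
[252.3 226.5] [20.1 28.2] 386.5 [0.4783 0.1301 0.133 ] (241, 214, 23, 27)
[335.5 226.7] [37.6 49.4] 1450.5 [0.577  0.1355 0.133 ] (317, 202, 39, 49)
[249.1  11.8] [29.7 58.4] 1137.0 [0.4747 0.3572 0.133 ] (217, 0, 58, 30)
blue 0.07
[382.4 251.4] [30.4 43.9] 932.0 [0.6531 0.0778 0.07  ] (366, 231, 37, 39)
[457.7 180.9] [22.3 63.4] 884.5 [0.7441 0.1879 0.07  ] (436, 160, 52, 40)
[406.2 156.7] [25.  33.7] 616.0 [0.6695 0.2166 0.07  ] (391, 141, 32, 33)
blue 0.133
[382.4 251.4] [30.4 43.9] 932.0 [0.6363 0.107  0.133 ] (366, 231, 37, 39)
[457.7 180.9] [22.3 63.4] 884.5 [0.7123 0.1991 0.133 ] (436, 160, 52, 40)
[406.2 156.7] [25.  33.7] 616.0 [0.65   0.2231 0.133 ] (391, 141, 32, 33)
lime top
[284.6 240.5] [11.4 11.5] 101.5 [0.4596 0.1059 0.068 ] (279, 235, 12, 12)
[285.7 198.6] [18.4 20.1] 289.5 [0.5806 0.1018 0.068 ] (276, 189, 20, 20)
blue top
[250.2 168.5] [ 7.7 14.2] 76.0 [0.6718 0.2053 0.068 ] (244, 164, 14, 10)
[300.2 170.6] [16.7 18.1] 235.5 [0.6628 0.0589 0.068 ] (292, 162, 17, 18)
[356.  134.5] [10.5 10.8] 88.0 [ 0.769  -0.1083  0.068 ] (351, 129, 11, 12)
[258.  140.9] [15.3 28.9] 314.0 [0.7549 0.1826 0.068 ] (248, 128, 20, 27)
```

Run:
```python
from h import *
go([.582,.103,-.010],yaw=.063)
```

```text
shift [0.0907 0.262  0.0238]
rot [ 0.0007 -0.0009 -0.0004]
```

```bash
python3 -m jog '[[[-1,0.045,0.03,0.012,0,0,0],[-1,0.089,0.06,0.023,0,0,0],[-1,0.089,0.1,0.023,0,0,0],[-1,0.089,0.14,0.023,0,0,0],[-1,0.089,0.15,0.023,0,0,0],[-1,0.089,0.15,0.023,0,0,0],[-1,0.089,0.15,0.023,0,0,0]]]'
python3 - <<'E'
from h import *
im,c=shot("wrist","w19"); print(pose()[0])
ell(im,c,(28,110,100),(45,255,255),300,.07)
hsv=cv2.cvtColor(im,cv2.COLOR_RGB2HSV)
ell(im,c,(28,110,150),(45,255,255),300,.07)
E
```

```text
time_s: 33.18
position: [0.5804, 0.1057, 0.1014]
ee_rot: [-0.515, 0.517, -0.484, 0.483]
contact_force: [0.4, 0.2, 0.8]
opening: 0.998
[0.58196075 0.10582411 0.1030571 ]
[322.6 204.7] [61.7 63.8] 3089.5 [0.5836 0.1041 0.07  ] (290, 174, 66, 63)
[174.6 194.1] [43.9 49.8] 1714.0 [0.459  0.1052 0.07  ] (151, 171, 48, 47)
[318.5 205.8] [50.  55.2] 2005.5 [0.5802 0.1028 0.07  ] (291, 179, 56, 58)
[174.5 194. ] [42.3 48.9] 1626.0 [0.4589 0.1053 0.07  ] (151, 172, 48, 45)
```

```bash
python3 -m jog '[[[-1,0.002,0.03,0,0,0,0],[-1,0.002,0.06,0,0,0,0],[-1,0.002,0.09,0,0,0,0],[-1,0.002,0.108,0,0,0,0],[-1,0.002,0.112,0,0,0,0],[-1,0.002,0.112,0,0,0,0],[-1,0.002,0.112,0,0,0,0],[1,0.002,0.112,0,0,0,0],[1,0.002,0.112,0,0,0,0],[1,0.002,0.112,0,0,0,0],[1,0.002,0.112,0,0,0,0],[1,0.002,0.112,0,0,0,0],[1,0.002,0.112,0,0,0,0],[1,0.002,0.112,0,0,0,0],[1,0.002,0.112,0,0,0,0]]]' 25; python3 -m jog '[[[1,0,-0.04,0,0,0,0],[1,0,-0.08,0,0,0,0],[1,0,-0.12,0,0,0,0],[1,0,-0.16,0,0,0,0],[1,0,-0.2,0,0,0,0],[1,0,-0.24,0,0,0,0],[1,0,-0.26,0,0,0,0],[1,0,-0.26,0,0,0,0],[1,0,-0.26,0,0,0,0]]]'
python3 - <<'E'
from h import *
shot("scene","scene20")
go([.465,.326,.26],yaw=.063)
E
```

```text
time_s: 34.48
position: [0.5824, 0.1022, -0.0092]
ee_rot: [0.516, -0.515, 0.484, -0.484]
contact_force: [0.7, -0.4, 6.4]
opening: 0.633
time_s: 35.23
position: [0.5819, 0.1022, 0.2506]
ee_rot: [0.516, -0.515, 0.484, -0.484]
contact_force: [-0.7, -0.5, -1.6]
opening: 0.634
shift [-0.2308 -0.0109 -0.1015]
rot [ 0.002  -0.      0.0002]
```

```bash
python3 -m jog '[[[1,-0.231,0,-0.102,0,0,0],[1,-0.231,0,-0.102,0,0,0],[1,-0.231,0,-0.102,0,0,0],[1,-0.231,0,-0.102,0,0,0],[1,-0.231,0,-0.102,0,0,0],[1,-0.231,0,-0.102,0,0,0],[1,-0.231,0,-0.102,0,0,0],[1,-0.231,0,-0.102,0,0,0],[1,-0.231,0,-0.102,0,0,0],[1,-0.231,0,-0.102,0,0,0]]]'
python3 - <<'E'
from h import *
print(pose()[0])
im,c=shot("wrist","w21")
ell(im,c,(28,110,30),(45,255,255),300,.133)
hsv=cv2.cvtColor(im,cv2.COLOR_RGB2HSV); print(hsv[100:240:4,322].tolist())
E
```

```text
time_s: 36.12
position: [0.4655, 0.3249, 0.2488]
ee_rot: [-0.514, 0.516, -0.484, 0.484]
contact_force: [0.3, 0.2, -1.1]
opening: 0.633
[0.46546751 0.32492171 0.24882295]
[312.7 308.9] [25.8 85.8] 1229.5 [0.4674 0.1598 0.133 ] (277, 299, 86, 27)
[319.5 232.1] [ 94.  120.2] 7708.0 [0.4696 0.2644 0.133 ] (260, 181, 120, 89)
[319.4 117. ] [62.3 72.4] 2591.5 [0.4613 0.3956 0.133 ] (283, 90, 75, 62)
[[36, 176, 149], [36, 200, 176], [35, 223, 190], [35, 233, 186], [35, 206, 189], [35, 222, 187], [35, 216, 189], [35, 209, 190], [35, 215, 186], [35, 226, 185], [35, 255, 183], [35, 253, 159], [36, 216, 143], [42, 63, 81], [30, 12, 82], [135, 7, 74], [10, 19, 82], [165, 6, 83], [90, 3, 75], [18, 16, 80], [51, 22, 83], [36, 252, 89], [36, 255, 88], [37, 216, 92], [38, 219, 92], [37, 255, 92], [38, 193, 95], [36, 232, 89], [36, 198, 135], [36, 214, 142], [36, 230, 145], [35, 255, 138], [36, 222, 146], [36, 255, 153], [36, 255, 153]]
```

Run:
```python
from h import *
im=np.load("pics/w21.npy"); c=cam("wrist")
hsv=cv2.cvtColor(im,cv2.COLOR_RGB2HSV); m=cv2.inRange(hsv,np.array((28,110,30)),np.array((45,255,255)))
for v in range(88,156,4):
    w=np.where(m[v])[0]; w=w[(w>250)&(w<400)]; print(v,(w.min(),w.max()) if len(w) else None)
w=np.where(m[80:165,322])[0]+80; print(w.min(),w.max(),ray(c,(322,w.max()+.5),.133),ray(c,(322,w.max()+.5),.063))
```

```text
88 None
92 (np.int64(283), np.int64(357))
96 (np.int64(285), np.int64(355))
100 (np.int64(314), np.int64(326))
104 (np.int64(305), np.int64(334))
108 (np.int64(300), np.int64(338))
112 (np.int64(298), np.int64(341))
116 (np.int64(296), np.int64(343))
120 (np.int64(294), np.int64(344))
124 (np.int64(294), np.int64(344))
128 (np.int64(267), np.int64(344))
132 (np.int64(267), np.int64(343))
136 (np.int64(296), np.int64(342))
140 (np.int64(298), np.int64(340))
144 (np.int64(301), np.int64(337))
148 (np.int64(306), np.int64(332))
152 None
91 151 [0.46691156 0.35909015 0.133     ] [0.46791516 0.35185876 0.063     ]
```

```bash
python3 -m jog '[[[1,0,0.04,-0.001,0,0,0],[1,0,0.08,-0.001,0,0,0],[1,0,0.12,-0.001,0,0,0],[1,0,0.15,-0.001,0,0,0],[1,0,0.175,-0.001,0,0,0],[1,0,0.187,-0.001,0,0,0],[1,0,0.192,-0.001,0,0,0],[1,0,0.194,-0.001,0,0,0],[1,0,0.194,-0.001,0,0,0]]]'; python3 -m jog '[[[1,0,0.001,0,0,0,0],[1,0,0.002,0,0,0,0],[1,0,0.002,0,0,0,0]]]'
```

```text
time_s: 36.92
position: [0.4655, 0.3263, 0.0571]
ee_rot: [0.516, -0.515, 0.484, -0.484]
contact_force: [0.5, -0.3, -0.5]
opening: 0.632
time_s: 37.17
position: [0.4651, 0.3267, 0.0553]
ee_rot: [0.516, -0.515, 0.484, -0.484]
contact_force: [-0.5, -0.7, -0.7]
opening: 0.634
```

```bash
python3 -m jog '[[[1,0,0.002,0,0,0,0],[1,0,0.002,0,0,0,0],[1,0,0.002,0,0,0,0]]]'
```

```text
time_s: 37.42
position: [0.4652, 0.3268, 0.0537]
ee_rot: [0.516, -0.515, 0.484, -0.484]
contact_force: [-1.5, -0.8, 7.3]
opening: 0.637
```

```bash
python3 -m jog '[[[-1,0,-0.001,0,0,0,0],[-1,0,-0.001,0,0,0,0],[-1,0,-0.001,0,0,0,0],[-1,0,-0.001,0,0,0,0],[-1,0,-0.001,0,0,0,0],[-1,0,-0.001,0,0,0,0],[-1,0,-0.04,0,0,0,0],[-1,0,-0.08,0,0,0,0],[-1,0,-0.12,0,0,0,0],[-1,0,-0.16,0,0,0,0],[-1,0,-0.2,0,0,0,0],[-1,0.279,-0.2,0.184,0,0,0],[-1,0.279,-0.2,0.184,0,0,0],[-1,0.279,-0.2,0.184,0,0,0],[-1,0.279,-0.2,0.184,0,0,0],[-1,0.279,-0.2,0.184,0,0,0],[-1,0.279,-0.2,0.184,0,0,0],[-1,0.279,-0.2,0.184,0,0,0],[-1,0.279,-0.2,0.184,0,0,0],[-1,0.279,-0.2,0.184,0,0,0]]]'; python3 -m jog '[[[-1,0,0.04,0,0,0,0],[-1,0,0.08,0,0,0,0],[-1,0,0.12,0,0,0,0],[-1,0,0.15,0,0,0,0],[-1,0,0.15,0,0,0,0],[-1,0,0.15,0,0,0,0]]]'
python3 - <<'E'
from h import *
print(pose()[0])
im,c=shot("wrist","w22"); print(pose()[0])
ell(im,c,(95,110,60),(118,255,255),300,.07)
ell(im,c,(95,110,140),(118,255,255),300,.07)
im,c=shot("top","top22")
ell(im,c,(28,110,40),(45,255,255),40,.133)
E
```

```text
time_s: 39.08
position: [0.6691, 0.0535, 0.2518]
ee_rot: [-0.514, 0.514, -0.484, 0.486]
contact_force: [-1.1, 0.8, 0.4]
opening: 0.996
time_s: 39.58
position: [0.6643, 0.0597, 0.1009]
ee_rot: [-0.515, 0.517, -0.485, 0.483]
contact_force: [-0.2, -0.2, 0.7]
opening: 1.004
[0.6643031  0.05965107 0.10094582]
[0.66619037 0.05975812 0.10320641]
[321.6 198.1] [62.4 71.6] 3484.5 [0.6663 0.0638 0.07  ] (290, 161, 65, 73)
[454.3  49.8] [ 62.5 111.5] 5011.0 [0.7571 0.1839 0.07  ] (400, 5, 106, 90)
[345.2  22.7] [27.8 40.1] 815.0 [0.6748 0.1969 0.07  ] (331, 0, 31, 44)
[311.1 198.9] [35.8 45. ] 1033.5 [0.6575 0.0626 0.07  ] (290, 181, 50, 41)
[454.   49.3] [ 61.8 111. ] 4964.0 [0.7569 0.1842 0.07  ] (400, 5, 106, 88)
[346.1  20.9] [26.3 36.5] 691.5 [0.6754 0.198  0.07  ] (332, 0, 30, 40)
[186.7 241.1] [25.6 58.8] 948.5 [0.4605 0.3638 0.133 ] (167, 228, 50, 30)
```

```bash
python3 -m jog '[[[-1,0,0.03,0.001,0,0,0],[-1,0,0.06,0.001,0,0,0],[-1,0,0.09,0.001,0,0,0],[-1,0,0.108,0.001,0,0,0],[-1,0,0.111,0.001,0,0,0],[-1,0,0.111,0.001,0,0,0],[-1,0,0.111,0.001,0,0,0],[1,0,0.111,0.001,0,0,0],[1,0,0.111,0.001,0,0,0],[1,0,0.111,0.001,0,0,0],[1,0,0.111,0.001,0,0,0],[1,0,0.111,0.001,0,0,0],[1,0,0.111,0.001,0,0,0],[1,0,0.111,0.001,0,0,0],[1,0,0.111,0.001,0,0,0]]]' 25; python3 -m jog '[[[1,0,-0.04,0,0,0,0],[1,0,-0.08,0,0,0,0],[1,0,-0.12,0,0,0,0],[1,0,-0.16,0,0,0,0],[1,0,-0.2,0,0,0,0],[1,0,-0.24,0,0,0,0],[1,0,-0.26,0,0,0,0],[1,0,-0.26,0,0,0,0],[1,0,-0.26,0,0,0,0]]]'
python3 - <<'E'
from h import *
go([.565,.345,.25],yaw=.063)
E
```

```text
time_s: 40.93
position: [0.6668, 0.0595, -0.0083]
ee_rot: [0.516, -0.515, 0.484, -0.484]
contact_force: [-2.6, -0.1, 5.8]
opening: 0.633
time_s: 41.68
position: [0.667, 0.0595, 0.2518]
ee_rot: [0.516, -0.515, 0.484, -0.484]
contact_force: [-0.7, 0.7, -1.2]
opening: 0.636
shift [-0.2913  0.0017 -0.0839]
rot [-0.0018 -0.     -0.0001]
```

```bash
python3 -m jog '[[[1,-0.291,0,-0.084,0,0,0],[1,-0.291,0,-0.084,0,0,0],[1,-0.291,0,-0.084,0,0,0],[1,-0.291,0,-0.084,0,0,0],[1,-0.291,0,-0.084,0,0,0],[1,-0.291,0,-0.084,0,0,0],[1,-0.291,0,-0.084,0,0,0],[1,-0.291,0,-0.084,0,0,0],[1,-0.291,0,-0.084,0,0,0],[1,-0.291,0,-0.084,0,0,0],[1,-0.291,0,-0.084,0,0,0],[1,-0.291,0,-0.084,0,0,0]]]'
python3 - <<'E'
from h import *
print(pose()[0])
im,c=shot("wrist","w23"); print(pose()[0])
hsv=cv2.cvtColor(im,cv2.COLOR_RGB2HSV); m=cv2.inRange(hsv,np.array((95,90,30)),np.array((118,255,255)))
ell(im,c,(95,90,30),(118,255,255),200,.115)
for k in (90,100,110,115,120,125,130): 
    w=np.where(m[k,250:420])[0]+250; print(k,(w.min(),w.max(),len(w)) if len(w) else None)
for nm,X in [("foot",(.563,.403,.063)),("top",(.563,.403,.115)),("topL",(.522,.4005,.115)),("topR",(.604,.4055,.115))]: print(nm,proj(c,X).round(1))
print("lime candles"); ell(im,c,(28,110,30),(45,255,255),300,.133)
E
```

```text
time_s: 42.68
position: [0.5649, 0.3428, 0.2503]
ee_rot: [-0.514, 0.516, -0.485, 0.484]
contact_force: [0.0, -0.0, -1.1]
opening: 0.634
[0.56491826 0.34284691 0.25034484]
[0.56505341 0.34293411 0.25071684]
[319.2 306.7] [18.7 88.6] 1060.0 [0.5758 0.1675 0.115 ] (277, 299, 86, 19)
[319.5 232.9] [ 92.5 117.9] 7404.5 [0.5696 0.2735 0.115 ] (261, 182, 118, 88)
[317.5 125. ] [  4.3 136.9] 286.0 [0.5593 0.4049 0.115 ] (284, 122, 72, 6)
90 None
100 None
110 None
115 None
120 None
125 (np.int64(284), np.int64(355), 72)
130 None
foot [320.5 126.1]
top [320.6 126.9]
topL [284.7 126.9]
topR [356.5 126.9]
lime candles
[234. 159.] [ 60.4 110. ] 4756.0 [0.4689 0.3627 0.133 ] (202, 111, 65, 102)
[233.6 105. ] [  6.5 106.1] 448.5 [0.4691 0.4204 0.133 ] (194, 102, 79, 8)
```

```bash
python3 -m jog '[[[1,-0.027,0,0,0,0,0],[1,-0.027,0.04,0,0,0,0],[1,-0.027,0.08,0,0,0,0],[1,-0.027,0.12,0,0,0,0],[1,-0.027,0.15,0,0,0,0],[1,-0.027,0.175,0,0,0,0],[1,-0.027,0.187,0,0,0,0],[1,-0.027,0.193,0,0,0,0],[1,-0.027,0.195,0,0,0,0],[1,-0.027,0.195,0,0,0,0]]]'; python3 -m jog '[[[1,0,0.002,0,0,0,0],[1,0,0.002,0,0,0,0],[1,0,0.002,0,0,0,0]]]'
```

```text
time_s: 43.57
position: [0.5639, 0.3716, 0.0573]
ee_rot: [0.516, -0.515, 0.484, -0.484]
contact_force: [0.1, 0.4, -2.0]
opening: 0.634
time_s: 43.82
position: [0.5635, 0.372, 0.0556]
ee_rot: [0.516, -0.515, 0.484, -0.484]
contact_force: [-0.5, 0.3, -0.7]
opening: 0.634
```

```bash
python3 -m jog '[[[1,0.001,0.002,0,0,0,0],[1,0.001,0.002,0,0,0,0],[1,0.001,0.002,0,0,0,0]]]'
```

```text
time_s: 44.07
position: [0.5638, 0.3718, 0.0546]
ee_rot: [0.517, -0.514, 0.484, -0.484]
contact_force: [-2.2, 0.2, 9.6]
opening: 0.634
```

```bash
python3 -m jog '[[[-1,0,-0.001,0,0,0,0],[-1,0,-0.001,0,0,0,0],[-1,0,-0.001,0,0,0,0],[-1,0,-0.001,0,0,0,0],[-1,0,-0.001,0,0,0,0],[-1,0,-0.001,0,0,0,0],[-1,0,-0.04,0,0,0,0],[-1,0,-0.08,0,0,0,0],[-1,0,-0.12,0,0,0,0],[-1,0,-0.16,0,0,0,0],[-1,0,-0.2,0,0,0,0],[-1,0.09,-0.23,-0.05,0,0,0],[-1,0.09,-0.23,-0.05,0,0,0],[-1,0.09,-0.23,-0.05,0,0,0],[-1,0.09,-0.23,-0.05,0,0,0],[-1,0.09,-0.23,-0.05,0,0,0],[-1,0.09,-0.23,-0.05,0,0,0]]]'
python3 - <<'E'
from h import *
print(pose()[0])
im,c=shot("wrist","w24")
print("blue");ell(im,c,(95,90,30),(118,255,255),200,.133)
print("lime"); ell(im,c,(28,110,30),(45,255,255),200,.133)
for nm,lo,hi,us in [("lime",(28,110,30),(45,255,255),[0]),("blue",(95,90,30),(118,255,255),[0])]:
    hsv=cv2.cvtColor(im,cv2.COLOR_RGB2HSV); m=cv2.inRange(hsv,np.array(lo),np.array(hi))
    for v in range(0,230,6):
        w=np.where(m[v])[0]
        if len(w): 
            r=np.split(w,np.where(np.diff(w)>2)[0]+1); print(nm,v,[(int(x[0]),int(x[-1])) for x in r if len(x)>3])
E
```

```text
time_s: 45.48
position: [0.519, 0.2781, 0.2822]
ee_rot: [0.516, -0.515, 0.484, -0.484]
contact_force: [-0.1, -0.2, -0.1]
opening: 1.002
[0.51904956 0.27805452 0.2822023 ]
blue
[466.  228.9] [29.2 51. ] 1050.0 [0.7144 0.2209 0.133 ] (442, 210, 52, 37)
[415.5 208.6] [25.9 30.4] 552.0 [0.6449 0.2441 0.133 ] (401, 194, 30, 33)
[360.5  93.3] [57.7 66.2] 2313.5 [0.561  0.3789 0.133 ] (327, 70, 69, 55)
lime
[277.5  89.7] [ 60.7 125.5] 4487.0 [0.4649 0.3768 0.133 ] (242, 49, 71, 108)
lime 54 [(244, 311)]
lime 60 [(251, 312)]
lime 66 [(254, 294)]
lime 72 [(252, 297)]
lime 78 [(251, 299)]
lime 84 [(251, 301)]
lime 90 [(253, 302)]
lime 96 [(256, 300)]
lime 102 [(263, 296)]
lime 108 [(279, 286)]
lime 114 [(262, 293)]
lime 120 [(257, 299)]
lime 126 [(255, 302)]
lime 132 [(254, 303)]
lime 138 [(255, 302)]
lime 144 [(257, 298)]
lime 150 [(262, 292)]
lime 156 [(276, 279)]
blue 72 [(327, 395)]
blue 78 [(327, 375)]
blue 84 [(345, 381)]
blue 90 [(341, 384)]
blue 96 [(338, 385)]
blue 102 [(336, 385)]
blue 108 [(337, 384)]
blue 114 [(339, 382)]
blue 120 [(344, 375)]
blue 198 [(407, 424)]
blue 204 [(405, 429)]
blue 210 [(402, 427)]
blue 216 [(403, 424), (451, 468)]
blue 222 [(413, 421), (448, 484)]
blue 228 [(445, 493)]
```

Run:
```python
from h import *
c=cam("wrist")
A=ray(c,(276.5,85.5),.133);B=ray(c,(278.5,133),.133);D=ray(c,(360.5,101),.133)
y=np.array([-.063,.998]); x=np.array([.998,.063])
for n,P,S in [("l1",A,(.4605,.418)),("l2",B,(.4605,.418)),("b",D,(.5625,.403))]:
    d=P[:2]-S; print(n,P.round(4),"x",(d@x).round(4),"y",(d@y).round(4))
print(np.linalg.norm(A-B))
```

```text
l1 [0.4635 0.3815 0.133 ] x 0.0007 y -0.0366
l2 [0.4673 0.3281 0.133 ] x 0.0011 y -0.0901
b [0.5617 0.3707 0.133 ] x -0.0029 y -0.0322
0.05354730669793757
```

```bash
python3 -m jog '[[[-1,0.3,-0.1,0,0,0,0],[-1,0.3,-0.1,0,0,0,0],[-1,0.3,-0.1,0,0,0,0],[-1,0.3,-0.1,0,0,0,0],[-1,0.3,-0.1,0,0,0,0],[-1,0.3,-0.1,0,0,0,0],[-1,0.3,-0.1,0,0,0,0],[-1,0.3,-0.1,0,0,0,0],[-1,0.3,-0.1,0,0,0,0],[-1,0.3,-0.1,0,0,0,0]]]'
python3 - <<'E'
from h import *
im,c=shot("scene","scene25")
a=np.load("pics/scene14.npy").astype(int); d=np.abs(a-im.astype(int)).sum(2)
print("carton diff",np.median(d[110:180,205:295]),np.percentile(d[120:180,205:295],90))
print("lime");ell(im,c,(28,110,30),(45,255,255),100,.133); print("blue");ell(im,c,(95,110,40),(118,255,255),100,.133)
for n,X in [("l1",(.462,.3865)),("l2",(.465,.327)),("b",(.5635,.372))]: print(n,proj(c,(*X,.063)).round(1),proj(c,(*X,.133)).round(1))
im,c=shot("top","top25"); print("top lime");ell(im,c,(28,110,40),(45,255,255),40,.133); print("blue");ell(im,c,(95,110,40),(118,255,255),40,.133)
for n,X in [("l1",(.462,.3865)),("l2",(.465,.327)),("b",(.5635,.372))]: print(n,proj(c,(*X,.133)).round(1))
E
```

```text
time_s: 46.37
position: [0.5384, -0.0222, 0.3818]
ee_rot: [0.515, -0.515, 0.485, -0.484]
contact_force: [0.0, 0.4, -0.7]
opening: 1.001
carton diff 8.0 17.0
lime
[461.  263.7] [42. 75.] 2139.5 [0.494  0.3828 0.133 ] (429, 233, 67, 67)
[368.2 207.4] [10.2 15.1] 119.0 [0.5126 0.1463 0.133 ] (361, 202, 16, 12)
[433.    7.3] [18.  44.9] 408.5 [-0.4792 -0.4384  0.133 ] (414, 0, 46, 21)
blue
[306.7 306.6] [29.1 74.6] 1254.5 [0.7923 0.2505 0.133 ] (277, 283, 65, 47)
[435.4 292.5] [39. 48.] 1311.5 [0.5894 0.3919 0.133 ] (416, 269, 44, 54)
[211.6 222. ] [10.  15.4] 119.0 [ 0.7978 -0.051   0.133 ] (204, 217, 16, 11)
[623.5 146.6] [30.3 42.3] 868.5 [-0.1403  0.4339  0.133 ] (602, 128, 38, 40)
l1 [464.4 277.9] [471.8 256.6]
l2 [440.9 262.7] [447.1 241.2]
b [429.4 300.3] [435.3 279.1]
top lime
[186.7 241.1] [25.5 58.9] 947.5 [0.4605 0.3638 0.133 ] (167, 228, 50, 29)
blue
[185.8 205.6] [25.9 28.6] 494.5 [0.5571 0.3689 0.133 ] (175, 192, 27, 29)
[250.2 168.6] [ 7.8 16.7] 92.0 [0.6568 0.1937 0.133 ] (243, 164, 16, 10)
[258.3 141.2] [16.1 28.6] 331.5 [0.7344 0.1714 0.133 ] (248, 128, 20, 27)
l1 [178.3 240.7]
l2 [200.4 239.1]
b [184.7 203.3]
```

```bash
python3 -c "
from plant import *
print(finish_job())"
```

```text
the job is handed in; nothing more can be done
None
```

I handed the job in at about 46 s. All my checks passed, but `finish_job` reports no verdict, so I don't know the official result.

**Carton:** The leftover candle went in first and stood upright inside. I then folded the left and right short flaps while both long flaps were open, then the far and near long flaps. I pressed each flap until it met resistance (about 9–37 N). The scene view then showed the carton flat and closed, and that part of the view had not changed at the end.

**Candles:** Only two lime candles and one blue were present; I left the red look-alikes alone. One lime had been knocked a few centimetres aside, so I found it again before picking it up. Final wrist-camera positions, measured from the foot of each coloured panel:

| Candle | Off the middle line | Along the row |
|---|---|---|
| Lime, first | about 1 mm | −37 mm |
| Lime, second | about 1 mm | −90 mm |
| Blue | about 3 mm | −32 mm |

The candles in each row should have gaps of about 3–9 mm to the panel and a few millimetres to a neighbour.

**Checks that disagreed or were not made:**
- **Fingertips:** They sit about 36 mm behind the reported TCP. My first pushes at the left flap therefore passed over it, and the leftover was gripped close to its top edge. I corrected for this afterwards.
- **Lime spacing:** The last picture gave 53.5 mm between the two lime centres, which is impossible for 56 mm candles. The arm readings give about 60 mm, so the measurements are good to about 5 mm.
- **Final views:** I reached the limit of 40 viewed pictures, so the final checks used only colour blobs and positions, not a look at the images.
- **Bystanders:** I saw no sign that I touched any of them, but I did not measure their positions again at the end.

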